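# Canisters lid-down on their drip saucers

### The arm

A 6-joint arm with a two-finger parallel gripper is mounted at the origin on a cart in front of the work surface, level with it; the furniture and walls round the work are solid. World frame = base frame: x ahead of the robot, y to its left, z up, the work surface at z = 0. Lengths are in m, angles in rad, forces in N, time in s.
With the tool pointing down it reaches from about 0.35 to 0.875 m from the base axis. Payload 4.2 kg.
Tool frame: the origin (TCP) lies midway between the tips of the shut fingers; the grasp point (between the pads) lies 19 mm behind it (arm.grip_point_offset is the distance from the TCP to the grasp point, in m); z points along the fingers, y is the direction in which the jaws open and shut (so a half turn about z gives the same grasp; the last joint's range is limited). The gripper opens to 85 mm and grips with 20 to 120 N. Pads are 22 mm wide; open, the fingers measure 114 mm over their backs; the gripper's body (76 mm by 85 mm) begins 54 mm behind the grasp point. The pads swing forward as they close: fully open they stand 13 mm farther back than shut.
Start: joints at [1.386, 0.385, 0.008, 0, -1.194, -0.259], TCP at [0.268, 0.564, 0.231] pointing down, gripper open.
Joint ranges: [-3.14, 3.14], [-1.21, 2.06], [-1.07, 1.41], [-3.16, 2.05], [-2.99, -0.16], [-3.1, 3.1]. Speed limits (rad/s): [2.79, 2.79, 3.14, 3.14, 3.14, 3.14].

### API

Orientations are given as a unit quaternion [w, x, y, z].
In Python, from bench import arm, vision, workorder gives the robot as it stands.
- The arm moves only by the tool send_rows, never from a script. Its argument "steps" is a list of rows, each an object of numbers: "dx", "dy", "dz": the shift along the tool's x, y, z in m; "spin": the turn about the tool's z in degrees. In form: [{"dx": .., "dy": .., "dz": .., "spin": ..}, ...]. A call has exactly 8 rows; each row is the pose to reach, as a shift and turn from the pose measured when the call began, along the tool's axes at that moment; what a row does not reach only later rows make up. A row lasts 1/8 s, in which the tool goes at most 62.5 mm and 10.7 degrees, less where a joint would pass 70% of its speed; a pose out of reach is approached as far as the arm can. A call with a gripper value outside its range is refused whole. "gripper" is the finger opening in m, from 0 to 0.0854, set as the call begins (left out, the last holds). The fingers move at their own pace and stop on an object; "newtons" is the grip in N (left out, the last holds). Time passes only in rows, so rows that repeat a pose let the fingers close, or fill a call up. It gives the time, the measured TCP pose, the force and the opening at its end, in the units of the state.
- arm.read_state(): the state, without advancing time (a new reading comes with each control period).
- vision.capture(name): name is "side" or "top"; returns a dict with "image" (400x640x3 uint8, red, green, blue), "range_z" (400x640 float32, m along the optical axis (not along the pixel's ray), 0 where there is no reading), "fx", "fy", "cx", "cy" (pixels), "k1" (the pictures are not rectified: a ray, as slopes to the right and down, at radius r is drawn at 1 + k1 r^2 times it, then the intrinsics apply), "position" and "orientation" of the camera in the world. Camera axes: x right, y down, z forward; pixel columns grow to the right and rows downward; lengths in m; the calibration is good to about 2 mm. A picture is of the moment at which its call begins.
- workorder.job_done(): hands the job in, once; it reports no verdict.
The state is a dict: "time": time; "joint_positions": joint angles; "qd": joint speeds; "effort": joint torques, N m; "tcp_pos": TCP position; "eef_rot": TCP orientation; "contact_force": force on the tool from outside, world axes, zero at the start; "torque": the same for the moment, N m; "opening": finger opening in m.
Only numpy, scipy, OpenCV 4.12 (cv2) and the standard library are available. Lean on these libraries where they do the work, as an engineer would, in place of code of your own. Each camera call takes 0.05 s, during which the arm holds its last target.

### The job

Two of the three jelly canisters still have to be stood on their lids: one stands lid up, one has fallen on its side. Turn both upside down and stand each on its lid, flat on the floor of an empty drip saucer near its middle, one canister to a saucer, like the one that is already done. Leave that one, the flask, the round gauge and the label roll where they are, and do not knock them.

Things in the scene. Friction and masses are not known exactly. Their poses are not given: they have to be found in the camera images.
- stand_mid (a point): The canister that starts standing lid up: square clear canister, flat-sided body 54 x 54 x 102 mm under a closed fixed lid 58 x 58 x 11 mm, 113 mm tall in all, about 85 g; a lid tab stands out 6 mm at its -x side, a hinge pin 3 mm at +x. Point: its centre half-way up; own z points from base to lid, x and y square to the sides.
- lying_mid (a point): The canister that starts on its side, nearly level, own y axis vertical, lid roughly to the robot's left: square clear canister, flat-sided body 54 x 54 x 102 mm under a closed fixed lid 58 x 58 x 11 mm, 113 mm tall in all, about 85 g; a lid tab stands out 6 mm at its -x side, a hinge pin 3 mm at +x. Point: its centre half-way up; own z points from base to lid, x and y square to the sides.
- done_mid (a point): The third canister, of the same kind and size (113 mm tall), already upside down on its lid on its saucer; must stay. Point at its centre half-way up.
- saucer_a_floor (a point): Empty square drip saucer of plain grey plastic, 112 x 112 x 14 mm, low rim 4 mm thick, flat floor 104 x 104 mm inside, fixed to the table; point at the centre of its floor, 4 mm above the table, x and y along its sides; free for a canister
- saucer_b_floor (a point): Empty square drip saucer of plain grey plastic, 112 x 112 x 14 mm, low rim 4 mm thick, flat floor 104 x 104 mm inside, fixed to the table; point at the centre of its floor, 4 mm above the table, x and y along its sides; free for a canister
- saucer_c_floor (a point): The taken square drip saucer of plain grey plastic, 112 x 112 x 14 mm, low rim 4 mm thick, flat floor 104 x 104 mm inside, fixed to the table; point at the centre of its floor, 4 mm above the table, x and y along its sides; the done canister stands on it
- thermos: Upright flask, 76 x 67 mm across, 221 mm tall, origin at the centre of its underside; must stay. (A spray bottle, 280 mm tall, stands fixed in the table's far left corner, 0.2 m or so to the left of it)
- hygrometer: Low round gauge, 60 mm across, 19 mm high, origin at the centre of its underside; must stay
- label_roll: Roll of blank labels, 55 mm across, 25 mm high, origin at the centre of its underside; must stay
There are look-alikes about, which are no part of the job. What is shaped like the part that bears stand_mid but blue or turquoise is not meant.

How it is judged:
By the outcome, as a careful person would: the job done as asked, in the order asked, and still so for the second after the job is handed in, with the robot touching nothing.
It also fails if it takes over 72 s, if anything falls off the work surface, if the arm or the gripper's body presses on something with over 40 N, if the wrist force passes 120 N, or if a joint passes its speed limit or range.

## Working session

There is one attempt and no reset: what is moved stays moved. The work goes in short steps, Python scripts to look and compute and a tool call to move; the robot and the scene stay as the last step left them, time stands still between calls to the robot, and variables do not carry over. Pictures are saved under pics/ and viewed, and the job is handed in when it is done.

Besides the shell and the picture viewer there is one more tool, called after "Call:" by a JSON object that holds its "method" and its "body", one argument or row to a line. send_rows: Moves the arm, as the interface text tells. Its arguments: {"type":"object","properties":{"steps":{"type":"array","items":{"type":"object","properties":{"dx":{"type":"number"},"dy":{"type":"number"},"dz":{"type":"number"},"spin":{"type":"number"}}}},"gripper":{"type":"number"},"newtons":{"type":"number"}},"required":["steps"]}

```bash
mkdir -p pics; cat > h.py <<'E'
import numpy as np, cv2
from scipy.spatial.transform import Rotation as R
from bench import arm, vision, workorder
def cap(n):
    c=vision.capture(n); np.savez('last_%s.npz'%n,**{k:np.array(v) for k,v in c.items()}); return c
def load(n):
    z=np.load('last_%s.npz'%n); return {k:z[k] for k in z.files}
def _und(c,u,v):
    xd=(np.asarray(u,float)-c['cx'])/c['fx']; yd=(np.asarray(v,float)-c['cy'])/c['fy']; x,y=xd,yd
    for _ in range(20):
        s=1+c['k1']*(x*x+y*y); x,y=xd/s,yd/s
    return x,y
def rot(c):
    q=np.array(c['orientation'],float).ravel(); return R.from_quat([q[1],q[2],q[3],q[0]]).as_matrix() 
def ray_z(c,u,v,z):
    x,y=_und(c,u,v); d=rot(c)@np.array([x,y,1.0]); p=np.array(c['position']); return p+d*(z-p[2])/d[2]
def dep(c,u,v):
    x,y=_und(c,u,v); r=float(c['range_z'][int(v),int(u)]); return np.array(c['position'])+rot(c)@np.array([x*r,y*r,r])
def proj(c,P):
    q=rot(c).T@(np.array(P)-c['position']); x,y=q[0]/q[2],q[1]/q[2]; s=1+c['k1']*(x*x+y*y); return c['cx']+c['fx']*x*s, c['cy']+c['fy']*y*s
def cloud(c):
    v,u=np.mgrid[0:400,0:640]; x,y=_und(c,u,v); r=c['range_z']; P=np.stack([x*r,y*r,r],-1)@rot(c).T+c['position']; P[r==0]=np.nan; return P
def save(c,n,box=None,k=1):
    im=c['image'][:,:,::-1]
    if box: im=im[box[1]:box[3],box[0]:box[2]]
    cv2.imwrite('pics/'+n,cv2.resize(im,None,fx=k,fy=k,interpolation=cv2.INTER_CUBIC))
E
python3 - <<'E'
from h import *
for n in('side','top'):
    c=cap(n); save(c,n+'0.png',None,1.25); print(n,c['position'],c['orientation'],c['fx'],c['cx'],c['k1'])
print(arm.read_state())
E
```

```text
side [ 0.3414909  -1.18407888  0.80014193] [-0.49359376  0.86770521 -0.04445408  0.03842801] 491.66955833599354 321.59958354972383 0.008222785519870357
top [0.405884   0.00972101 1.38443708] [ 0.02859787 -0.70543303  0.70753525 -0.03066388] 483.8764112922914 317.930473931786 -0.09689169340351414
{'time': 0.1, 'joint_positions': array([ 1.38558473e+00,  3.85494205e-01,  6.76677934e-03, -4.47192429e-04,
       -1.19399577e+00, -2.58623168e-01]), 'qd': array([-0.00086004, -0.00140059,  0.00148063,  0.00239383,  0.00161206,
        0.00191245]), 'effort': array([-1.31815577e-03, -3.93319452e+01,  1.88931245e+01,  4.19801161e+00,
       -2.60523171e-03,  3.07774243e-06]), 'tcp_pos': array([0.26812335, 0.5639912 , 0.23032206]), 'eef_rot': array([ 9.70412327e-04,  9.75458597e-01, -2.20180730e-01, -1.72335154e-04]), 'contact_force': array([-0.00752452, -0.28393848, -0.01867486]), 'torque': array([-0.07004856,  0.0358097 , -0.00586672]), 'opening': 0.08516671643706634}
```

View pics/side0.png

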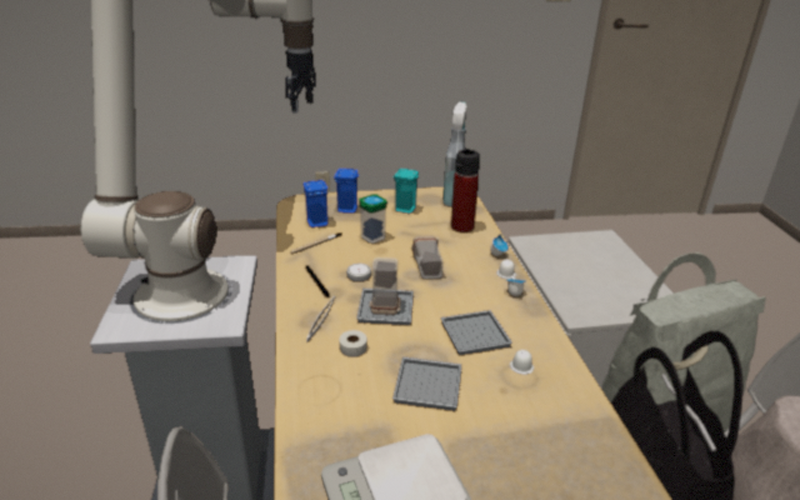

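View pics/top0.png

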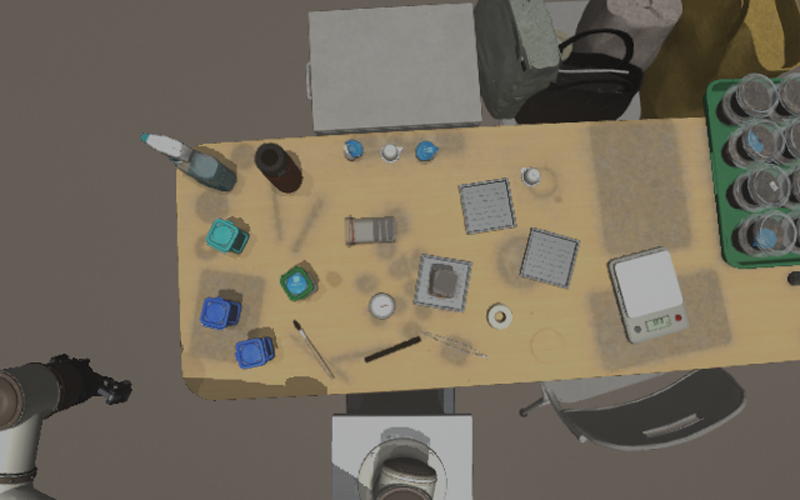

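```bash
python3 - <<'E'
from h import *
c=load('top'); save(c,'t1.png',(210,150,310,250),6)
save(c,'t2.png',(320,130,470,240),5)
c=load('side'); save(c,'s1.png',(250,140,380,270),5)
E
```

```text
(no output)
```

View pics/t1.png

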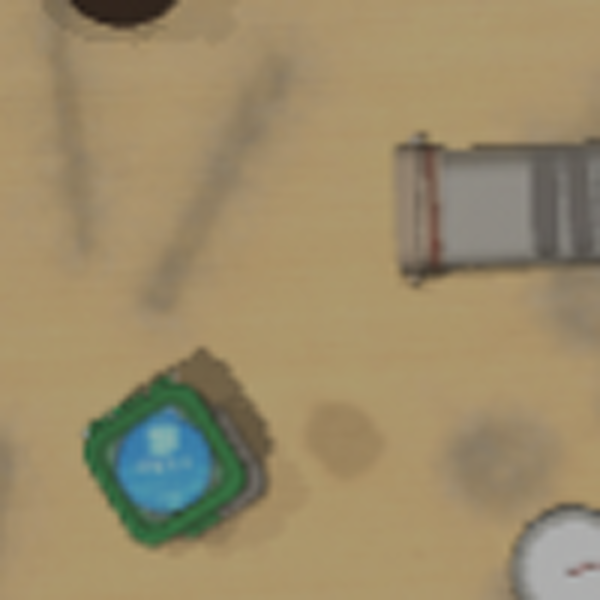

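View pics/t2.png

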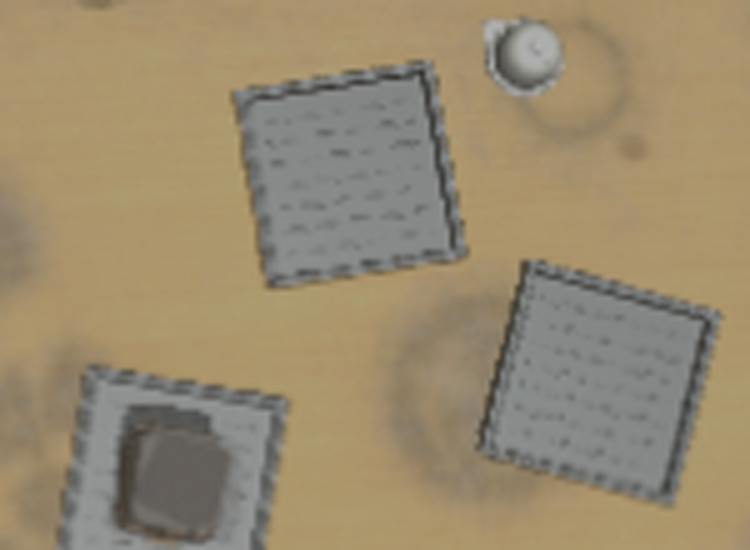

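View pics/s1.png

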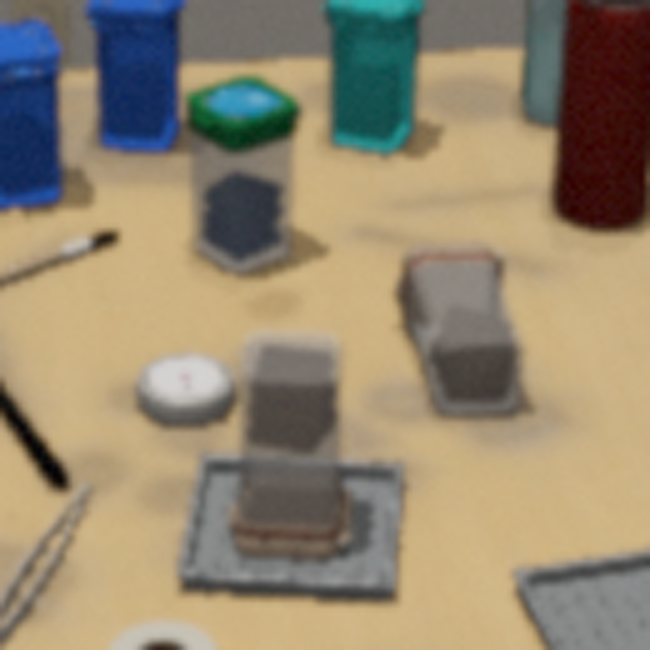

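```bash
python3 - <<'E'
from h import *
c=load('top'); P=cloud(c)
def rect(name,u0,v0,u1,v1,z0,z1):
    m=np.zeros((400,640),bool); m[v0:v1,u0:u1]=1
    m&=(P[...,2]>z0)&(P[...,2]<z1)
    Q=P[m]; r=cv2.minAreaRect(Q[:,:2].astype(np.float32)); print(name,m.sum(),np.round(r[0],4),np.round(r[1],4),round(r[2],1),'z',np.round(np.percentile(Q[:,2],[5,50,95]),4), np.round(cv2.boxPoints(r),3).tolist())
rect('stand lid',215,205,265,250,0.1,0.13)
rect('lying',265,165,325,205,0.035,0.075)
rect('lying lid',265,165,284,205,0.035,0.075)
rect('lying body',284,165,325,205,0.035,0.075)
rect('done',335,205,375,245,0.1,0.13)
rect('hygro',285,230,320,260,0.01,0.03)
rect('roll',385,240,415,265,0.01,0.035)
rect('thermos',195,105,250,160,0.18,0.26)
for n,pts in {'a':[(320+238/5,130+93/5),(320+432/5,130+63/5),(320+465/5,130+258/5),(320+268/5,130+287/5)],'b':[(320+525/5,130+262/5),(320+718/5,130+317/5),(320+670/5,130+505/5),(320+482/5,130+452/5)]}.items():
    q=np.array([ray_z(c,u,v,0.014)[:2] for u,v in pts]); print(n,q.round(3).tolist(),q.mean(0).round(4),[round(float(np.linalg.norm(q[i]-q[i-1])),4) for i in range(4)])
    print(dep(c,*np.mean(pts,0)))
pts=[(224.2,222.5),(237.5,212.5),(250.8,229.2),(235,241.3)]
q=np.array([ray_z(c,u,v,0.113)[:2] for u,v in pts]);print(q.round(3).tolist(),q.mean(0))
for n in ('blue1','blue2','teal'): pass
rect('blue1',155,230,195,265,0.09,0.13);rect('blue2',185,265,222,298,0.09,0.13);rect('teal',160,170,200,205,0.09,0.13)
m=(P[...,2]>0.02)&(P[...,2]<0.4)
# lying profile of z along y
for v in (175,184,192):
    print(v,[tuple(np.round(P[v,u],3)) for u in range(270,322,4)])
E
```

```text
stand lid 523 [0.4451 0.2191] [0.0675 0.0591] 32.4 z [0.1061 0.1121 0.1165] [[0.4009999930858612, 0.22599999606609344], [0.4320000112056732, 0.17599999904632568], [0.48899999260902405, 0.21199999749660492], [0.4580000042915344, 0.2619999945163727]]
lying 806 [0.5673 0.0678] [0.0619 0.1127] 2.3 z [0.0469 0.0543 0.06  ] [[0.5339999794960022, 0.12300000339746475], [0.5389999747276306, 0.009999999776482582], [0.6010000109672546, 0.013000000268220901], [0.5960000157356262, 0.125]]
lying lid 181 [0.5655 0.1128] [0.0619 0.0227] 1.6 z [0.0489 0.0568 0.0616] [[0.5339999794960022, 0.12300000339746475], [0.5350000262260437, 0.10100000351667404], [0.597000002861023, 0.10199999809265137], [0.5960000157356262, 0.125]]
lying body 625 [0.568  0.0566] [0.0537 0.0901] 2.5 z [0.0468 0.0538 0.0589] [[0.5389999747276306, 0.10000000149011612], [0.5429999828338623, 0.009999999776482582], [0.597000002861023, 0.013000000268220901], [0.5929999947547913, 0.10300000011920929]]
done 403 [ 0.4474 -0.0943] [0.0533 0.0528] 81.9 z [0.1126 0.1175 0.1215] [[0.4169999957084656, -0.11699999868869781], [0.469999998807907
[... 3610 characters left out ...]
float64(0.55), np.float64(0.132), np.float64(-0.002)), (np.float64(0.544), np.float64(0.116), np.float64(0.053)), (np.float64(0.544), np.float64(0.105), np.float64(0.055)), (np.float64(0.544), np.float64(0.094), np.float64(0.053)), (np.float64(0.544), np.float64(0.083), np.float64(0.055)), (np.float64(0.544), np.float64(0.072), np.float64(0.048)), (np.float64(0.543), np.float64(0.06), np.float64(0.06)), (np.float64(0.545), np.float64(0.05), np.float64(0.045)), (np.float64(0.544), np.float64(0.039), np.float64(0.047)), (np.float64(0.544), np.float64(0.028), np.float64(0.047)), (np.float64(0.545), np.float64(0.016), np.float64(0.044)), (np.float64(0.55), np.float64(0.005), np.float64(-0.005))]
```

```bash
cat >> h.py <<'E'
def go(p,jaw):
    """shift in tool axes and spin (deg) to TCP at p with jaw line at angle jaw (deg, world)"""
    s=arm.read_state(); q=s['eef_rot']; M=R.from_quat([q[1],q[2],q[3],q[0]]).as_matrix()
    d=M.T@(np.array(p)-s['tcp_pos']); a=np.degrees(np.arctan2(M[1,1],M[0,1]))
    sp=-((jaw-a+90)%180-90)
    print('now',s['tcp_pos'].round(4),'jaw',round(a,1),'-> d',d.round(4),'spin',round(sp,1),'t',round(s['time'],2),'j6',round(s['joint_positions'][5],2),'open',round(s['opening'],4),'F',s['contact_force'].round(1)); return M
E
python3 - <<'E'
from h import *
go([0.569,0.036,0.12],2.4)
c=load('top'); save(c,'t3.png',(215,200,260,250),14)
c=load('side'); save(c,'s3.png',(280,150,320,200),14)
E
```

```text
now [0.2681 0.564  0.2303] jaw -115.4 -> d [0.4985 0.3473 0.1111] spin 62.2 t 0.1 j6 -0.26 open 0.0852 F [-0.  -0.3 -0. ]
```

View pics/t3.png

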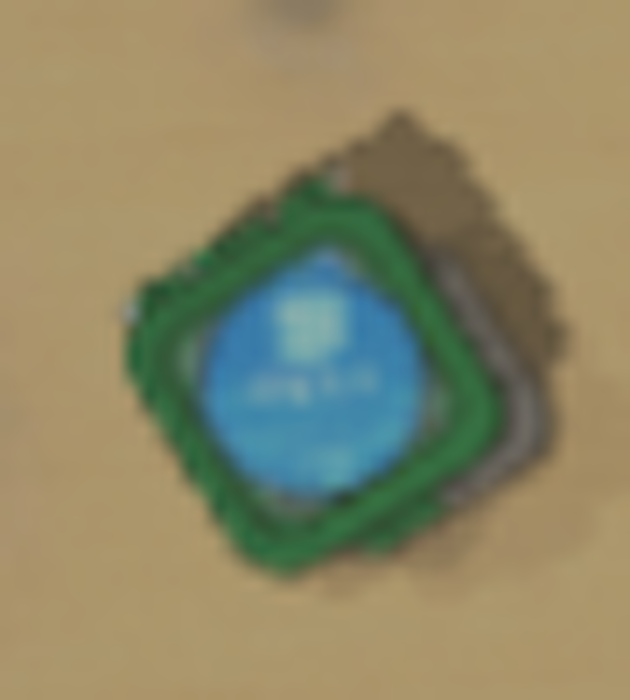

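View pics/s3.png

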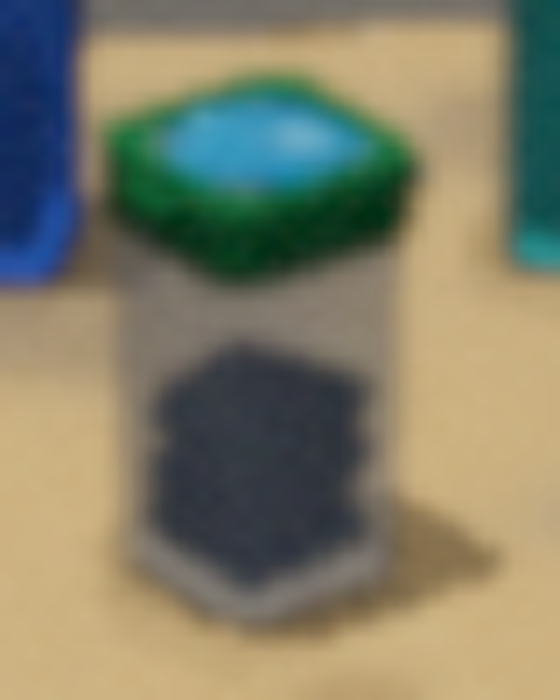

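Call:
{"method": "send_rows", "body": {
  "steps": [
    {"dx": 0.06,"dy": 0.042,"dz": 0,"spin": 8},
    {"dx": 0.11,"dy": 0.076,"dz": 0,"spin": 16},
    {"dx": 0.16,"dy": 0.111,"dz": 0,"spin": 24},
    {"dx": 0.21,"dy": 0.146,"dz": 0,"spin": 32},
    {"dx": 0.26,"dy": 0.181,"dz": 0,"spin": 40},
    {"dx": 0.31,"dy": 0.216,"dz": 0,"spin": 48},
    {"dx": 0.36,"dy": 0.25,"dz": 0.02,"spin": 55},
    {"dx": 0.41,"dy": 0.285,"dz": 0.05,"spin": 62.2}
  ],
  "gripper": 0.085,
  "newtons": 20
}}

```text
time: 1.1
tcp_pos: [0.5128, 0.1364, 0.1852]
eef_rot: [-0.0, 0.72, -0.694, 0.001]
contact_force: [-0.6, 0.5, 0.0]
opening: 0.0848
```

```bash
python3 - <<'E'
from h import *
go([0.569,0.036,0.005],2.4)
E
```

```text
now [0.5128 0.1364 0.1852] jaw -177.9 -> d [ 0.1023 -0.0522  0.1804] spin -0.3 t 1.1 j6 -0.53 open 0.0848 F [-0.6  0.5  0. ]
```

Call:
{"method": "send_rows", "body": {
  "steps": [
    {"dx": 0.05,"dy": -0.026,"dz": 0.03,"spin": 0},
    {"dx": 0.1023,"dy": -0.0522,"dz": 0.07,"spin": -0.3},
    {"dx": 0.1023,"dy": -0.0522,"dz": 0.1,"spin": -0.3},
    {"dx": 0.1023,"dy": -0.0522,"dz": 0.13,"spin": -0.3},
    {"dx": 0.1023,"dy": -0.0522,"dz": 0.155,"spin": -0.3},
    {"dx": 0.1023,"dy": -0.0522,"dz": 0.17,"spin": -0.3},
    {"dx": 0.1023,"dy": -0.0522,"dz": 0.18,"spin": -0.3},
    {"dx": 0.1023,"dy": -0.0522,"dz": 0.1804,"spin": -0.3}
  ]
}}

```text
time: 2.1
tcp_pos: [0.5689, 0.036, 0.0047]
eef_rot: [0.0, 0.722, -0.692, 0.001]
contact_force: [-0.2, 0.2, -0.3]
opening: 0.0851
```

```bash
python3 - <<'E'
from h import *
go([0.569,0.036,0.005],2.4)
c=cap('side'); save(c,'s4.png',(280,150,400,250),6)
c=cap('top'); save(c,'t4.png',(240,140,360,230),6)
E
```

```text
now [0.5689 0.036  0.0047] jaw -177.6 -> d [ 0.     -0.0001 -0.0003] spin 0.0 t 2.1 j6 -0.31 open 0.0851 F [-0.2  0.2 -0.3]
```

View pics/s4.png

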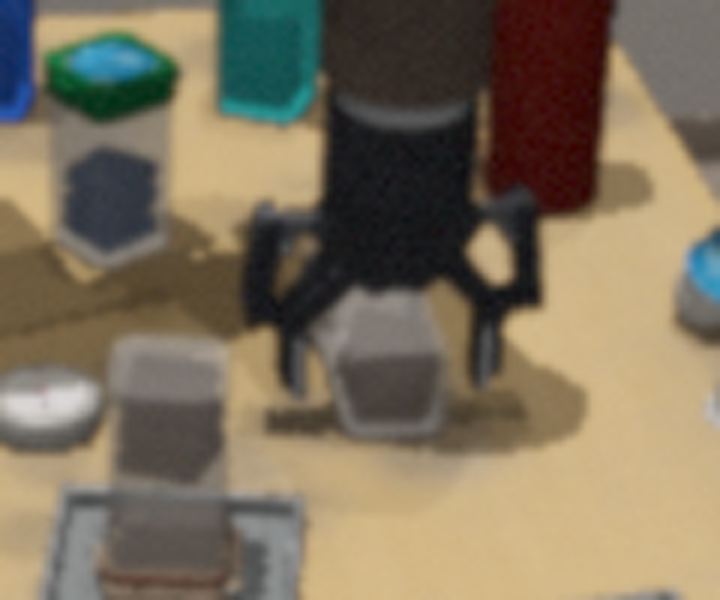

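View pics/t4.png

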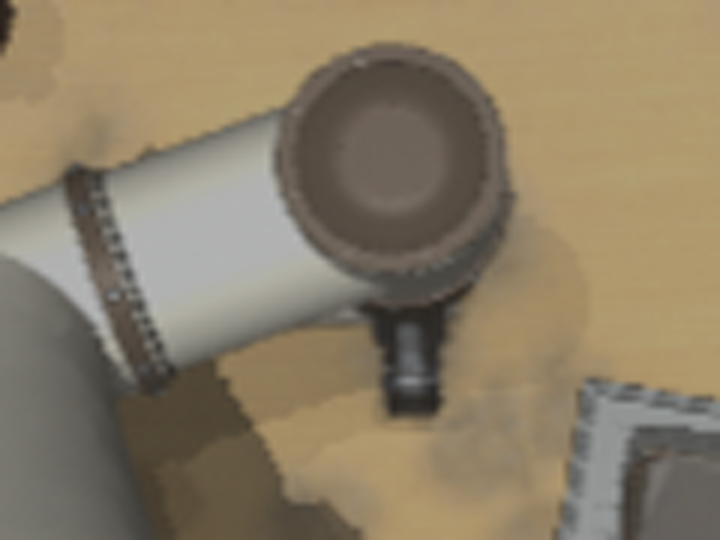

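Call:
{"method": "send_rows", "body": {
  "steps": [
    {"dx": 0,"dy": 0,"dz": 0,"spin": 0},
    {"dx": 0,"dy": 0,"dz": 0,"spin": 0},
    {"dx": 0,"dy": 0,"dz": 0,"spin": 0},
    {"dx": 0,"dy": 0,"dz": 0,"spin": 0},
    {"dx": 0,"dy": 0,"dz": 0,"spin": 0},
    {"dx": 0,"dy": 0,"dz": 0,"spin": 0},
    {"dx": 0,"dy": 0,"dz": 0,"spin": 0},
    {"dx": 0,"dy": 0,"dz": 0,"spin": 0}
  ],
  "gripper": 0.045,
  "newtons": 20
}}

```text
time: 3.2
tcp_pos: [0.5701, 0.0364, 0.0065]
eef_rot: [-0.001, 0.722, -0.692, 0.001]
contact_force: [-0.9, 1.2, 5.1]
opening: 0.0528
```

Call:
{"method": "send_rows", "body": {
  "steps": [
    {"dx": -0.0033,"dy": 0,"dz": -0.0084,"spin": 0},
    {"dx": -0.0073,"dy": 0,"dz": -0.0165,"spin": 0},
    {"dx": -0.0122,"dy": 0,"dz": -0.0241,"spin": 0},
    {"dx": -0.0178,"dy": 0,"dz": -0.0313,"spin": 0},
    {"dx": -0.024,"dy": 0,"dz": -0.0378,"spin": 0},
    {"dx": -0.0309,"dy": 0,"dz": -0.0437,"spin": 0},
    {"dx": -0.0383,"dy": 0,"dz": -0.0489,"spin": 0},
    {"dx": -0.0461,"dy": 0,"dz": -0.0534,"spin": 0}
  ]
}}

```text
time: 4.2
tcp_pos: [0.5679, 0.083, 0.0602]
eef_rot: [-0.001, 0.722, -0.692, 0.001]
contact_force: [0.0, 0.4, -1.0]
opening: 0.0532
```

```bash
python3 - <<'E'
from h import *
go([0.569,0.036,0.005],2.4)
c=cap('side'); save(c,'s5.png',(280,140,400,240),6)
P=cloud(c)
E
```

```text
now [0.5679 0.083  0.0602] jaw -177.5 -> d [0.047  0.0011 0.0552] spin 0.1 t 4.2 j6 -0.39 open 0.0532 F [ 0.   0.4 -1. ]
```

View pics/s5.png

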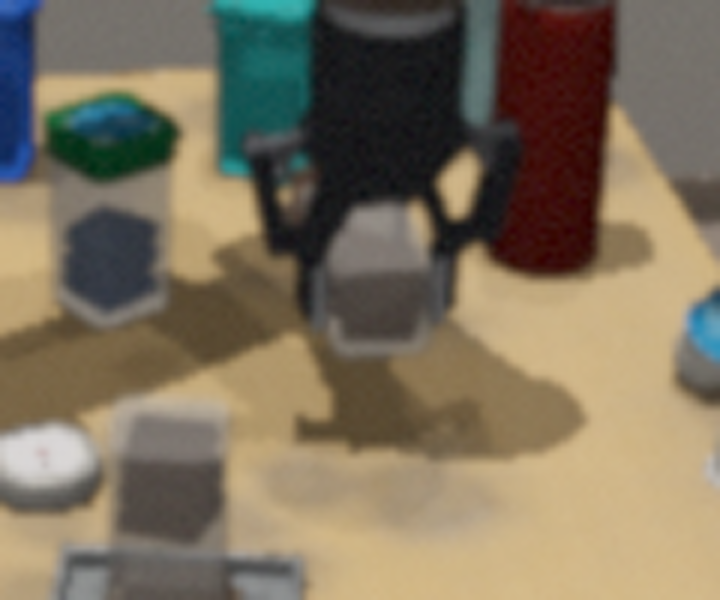

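Call:
{"method": "send_rows", "body": {
  "steps": [
    {"dx": 0,"dy": 0,"dz": 0.01,"spin": 0},
    {"dx": 0,"dy": 0,"dz": 0.02,"spin": 0},
    {"dx": 0,"dy": 0,"dz": 0.03,"spin": 0},
    {"dx": 0,"dy": 0,"dz": 0.038,"spin": 0},
    {"dx": 0,"dy": 0,"dz": 0.038,"spin": 0},
    {"dx": 0,"dy": 0,"dz": 0.038,"spin": 0},
    {"dx": 0,"dy": 0,"dz": 0.038,"spin": 0},
    {"dx": 0,"dy": 0,"dz": 0.038,"spin": 0}
  ],
  "gripper": 0.0527
}}

```text
time: 5.25
tcp_pos: [0.5688, 0.084, 0.0232]
eef_rot: [-0.002, 0.723, -0.691, 0.002]
contact_force: [1.3, -0.9, -1.5]
opening: 0.053
```

```bash
python3 - <<'E'
from h import *
go([0.569,0.036,0.005],2.4)
c=cap('side'); save(c,'s6.png',(280,140,400,240),6)
E
```

```text
now [0.5688 0.084  0.0232] jaw -177.5 -> d [0.048  0.002  0.0181] spin 0.1 t 5.25 j6 -0.39 open 0.053 F [ 1.3 -0.9 -1.5]
```

View pics/s6.png

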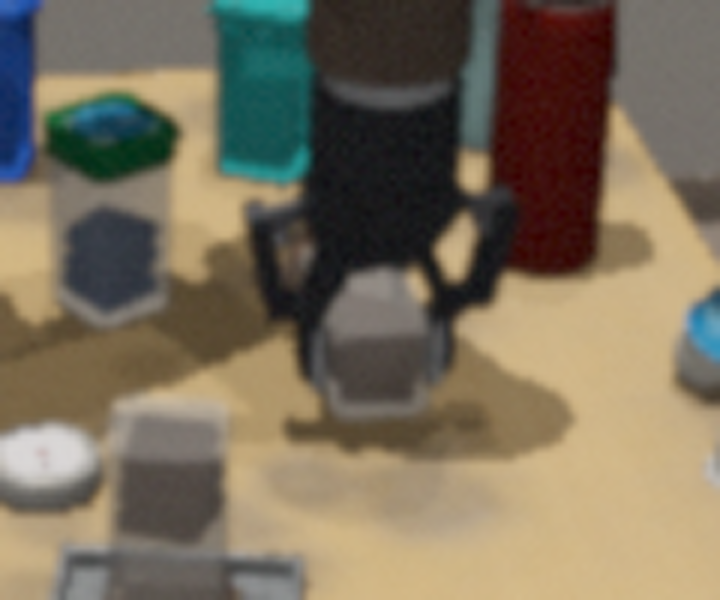

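Call:
{"method": "send_rows", "body": {
  "steps": [
    {"dx": 0,"dy": 0,"dz": 0,"spin": 0},
    {"dx": 0,"dy": 0,"dz": 0,"spin": 0},
    {"dx": 0,"dy": 0,"dz": 0,"spin": 0},
    {"dx": 0,"dy": 0,"dz": 0,"spin": 0},
    {"dx": 0,"dy": 0,"dz": 0,"spin": 0},
    {"dx": 0,"dy": 0,"dz": 0,"spin": 0},
    {"dx": 0,"dy": 0,"dz": 0,"spin": 0},
    {"dx": 0,"dy": 0,"dz": 0,"spin": 0}
  ],
  "gripper": 0.0535
}}

```text
time: 6.3
tcp_pos: [0.5689, 0.0841, 0.0232]
eef_rot: [-0.003, 0.723, -0.691, 0.002]
contact_force: [1.1, 0.3, -0.1]
opening: 0.0531
```

```bash
python3 - <<'E'
from h import *
go([0.569,0.036,0.005],2.4)
c=cap('side'); save(c,'s7.png',(280,140,400,240),6)
E
```

```text
now [0.5689 0.0841 0.0232] jaw -177.5 -> d [0.048  0.0021 0.0182] spin 0.1 t 6.3 j6 -0.39 open 0.0531 F [ 1.1  0.3 -0.1]
```

View pics/s7.png

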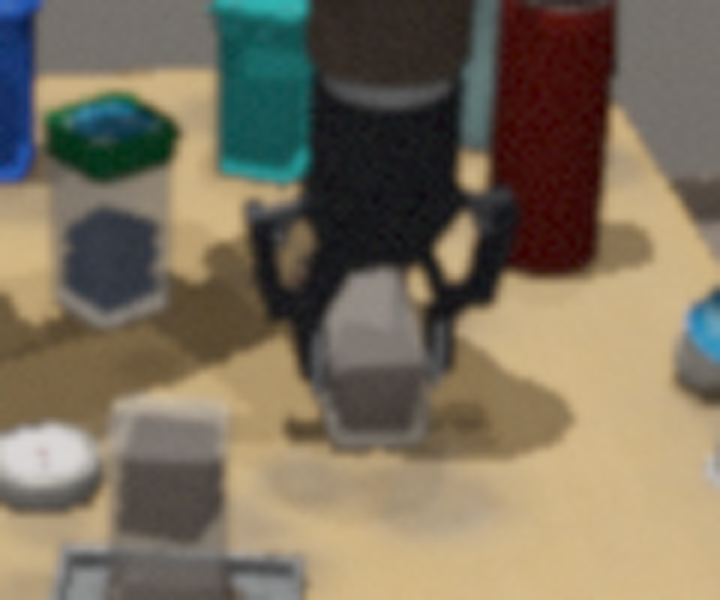

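```bash
python3 - <<'E'
from h import *
c=load('side'); P=cloud(c)
for u in (341,345): 
  print(u,[(v,)+tuple(np.round(P[v,u],3).tolist()) for v in range(184,216,2)])
E
```

```text
341 [(184, 0.561, 0.075, 0.098), (186, 0.573, 0.14, 0.055), (188, 0.571, 0.125, 0.056), (190, 0.569, 0.112, 0.056), (192, 0.567, 0.102, 0.055), (194, 0.567, 0.098, 0.05), (196, 0.564, 0.081, 0.053), (198, 0.563, 0.075, 0.05), (200, 0.562, 0.062, 0.051), (202, 0.561, 0.057, 0.047), (204, 0.561, 0.057, 0.04), (206, 0.561, 0.057, 0.033), (208, 0.562, 0.056, 0.026), (210, 0.562, 0.058, 0.018), (212, 0.563, 0.062, 0.009), (214, 0.563, 0.061, 0.002)]
345 [(184, 0.572, 0.069, 0.101), (186, 0.587, 0.145, 0.052), (188, 0.584, 0.128, 0.054), (190, 0.582, 0.117, 0.053), (192, 0.58, 0.103, 0.054), (194, 0.579, 0.094, 0.052), (196, 0.578, 0.088, 0.049), (198, 0.575, 0.071, 0.052), (200, 0.573, 0.058, 0.053), (202, 0.573, 0.058, 0.046), (204, 0.573, 0.056, 0.04), (206, 0.574, 0.06, 0.03), (208, 0.574, 0.059, 0.024), (210, 0.574, 0.056, 0.019), (212, 0.576, 0.063, 0.007), (214, 0.574, 0.053, 0.007)]
```

Call:
{"method": "send_rows", "body": {
  "steps": [
    {"dx": 0,"dy": 0,"dz": 0,"spin": 0},
    {"dx": 0,"dy": 0,"dz": 0,"spin": 0},
    {"dx": 0,"dy": 0,"dz": 0,"spin": 0},
    {"dx": 0,"dy": 0,"dz": 0,"spin": 0},
    {"dx": 0.009,"dy": 0,"dz": 0.008,"spin": 0},
    {"dx": 0.018,"dy": 0,"dz": 0.016,"spin": 0},
    {"dx": 0.018,"dy": 0,"dz": 0.016,"spin": 0},
    {"dx": 0.018,"dy": 0,"dz": 0.016,"spin": 0}
  ],
  "gripper": 0.07
}}

```text
time: 7.35
tcp_pos: [0.5699, 0.0658, 0.007]
eef_rot: [-0.002, 0.722, -0.691, 0.002]
contact_force: [-0.2, -1.0, -0.3]
opening: 0.07
```

Call:
{"method": "send_rows", "body": {
  "steps": [
    {"dx": 0,"dy": 0,"dz": 0,"spin": 0},
    {"dx": 0,"dy": 0,"dz": 0,"spin": 0},
    {"dx": 0,"dy": 0,"dz": 0,"spin": 0},
    {"dx": 0,"dy": 0,"dz": 0,"spin": 0},
    {"dx": 0,"dy": 0,"dz": 0,"spin": 0},
    {"dx": 0,"dy": 0,"dz": 0,"spin": 0},
    {"dx": 0,"dy": 0,"dz": -0.01,"spin": 0},
    {"dx": 0,"dy": 0,"dz": -0.02,"spin": 0}
  ],
  "gripper": 0.0527
}}

```text
time: 8.35
tcp_pos: [0.5695, 0.0657, 0.0274]
eef_rot: [-0.002, 0.722, -0.691, 0.002]
contact_force: [-0.2, 0.3, 0.1]
opening: 0.0529
```

```bash
python3 - <<'E'
from h import *
go([0.569,0.067,0.006],2.4)
c=cap('side'); save(c,'s8.png',(280,140,400,240),6)
P=cloud(c)
for u in (341,345): 
  print(u,[(v,)+tuple(np.round(P[v,u],3).tolist()) for v in range(184,216,2)])
E
```

```text
now [0.5695 0.0657 0.0274] jaw -177.5 -> d [-0.0013  0.0006  0.0214] spin 0.1 t 8.35 j6 -0.36 open 0.0529 F [-0.2  0.3  0.1]
341 [(184, 0.557, 0.051, 0.112), (186, 0.558, 0.053, 0.104), (188, 0.566, 0.096, 0.073), (190, 0.565, 0.088, 0.07), (192, 0.562, 0.074, 0.072), (194, 0.561, 0.062, 0.072), (196, 0.56, 0.058, 0.067), (198, 0.561, 0.061, 0.058), (200, 0.561, 0.061, 0.051), (202, 0.562, 0.061, 0.044), (204, 0.561, 0.057, 0.04), (206, 0.562, 0.059, 0.031), (208, 0.562, 0.058, 0.025), (210, 0.567, 0.086, 0.0), (212, 0.566, 0.077, -0.001), (214, 0.564, 0.065, -0.001)]
345 [(184, 0.57, 0.056, 0.108), (186, 0.57, 0.055, 0.102), (188, 0.578, 0.095, 0.073), (190, 0.576, 0.083, 0.073), (192, 0.574, 0.07, 0.073), (194, 0.573, 0.065, 0.069), (196, 0.573, 0.061, 0.065), (198, 0.573, 0.062, 0.057), (200, 0.572, 0.055, 0.054), (202, 0.575, 0.066, 0.041), (204, 0.573, 0.057, 0.039), (206, 0.574, 0.056, 0.033), (208, 0.575, 0.06, 0.023), (210, 0.58, 0.088, -0.001), (212, 0.579, 0.08, -0.003), (214, 0.577, 0.066, -0.002)]
```

View pics/s8.png

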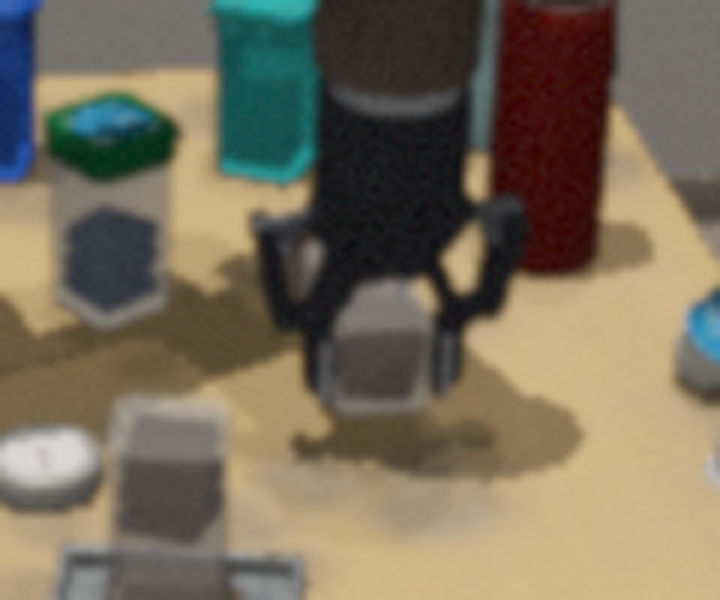

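Call:
{"method": "send_rows", "body": {
  "steps": [
    {"dx": 0,"dy": 0,"dz": 0,"spin": 0},
    {"dx": 0,"dy": 0,"dz": 0,"spin": 0},
    {"dx": 0,"dy": 0,"dz": 0,"spin": 0},
    {"dx": 0,"dy": 0,"dz": 0,"spin": 0},
    {"dx": 0,"dy": 0,"dz": 0,"spin": 0},
    {"dx": 0,"dy": 0,"dz": 0,"spin": 0},
    {"dx": 0,"dy": 0,"dz": 0,"spin": 0},
    {"dx": 0,"dy": 0,"dz": 0,"spin": 0}
  ],
  "gripper": 0.0531
}}

```text
time: 9.4
tcp_pos: [0.5707, 0.0661, 0.029]
eef_rot: [-0.004, 0.723, -0.691, 0.003]
contact_force: [0.4, -0.3, 0.7]
opening: 0.0531
```

```bash
cat > prof.py <<'E'
from h import *
import sys
go([0.569,0.067,0.006],2.4)
c=cap('side'); save(c,sys.argv[1],(280,140,400,240),6)
P=cloud(c); u0=int(sys.argv[2]) if len(sys.argv)>2 else 343
print([(v,)+tuple(np.round(np.median(P[v,u0-2:u0+3],0),3).tolist()) for v in range(180,216,2)])
E
python3 prof.py s9.png
```

```text
now [0.5707 0.0661 0.029 ] jaw -177.5 -> d [-0.001   0.0019  0.023 ] spin 0.1 t 9.4 j6 -0.36 open 0.0531 F [ 0.4 -0.3  0.7]
[(180, 0.562, 0.049, 0.126), (182, 0.563, 0.054, 0.116), (184, 0.564, 0.056, 0.108), (186, 0.565, 0.059, 0.1), (188, 0.573, 0.104, 0.068), (190, 0.571, 0.089, 0.07), (192, 0.567, 0.069, 0.074), (194, 0.567, 0.064, 0.07), (196, 0.567, 0.061, 0.065), (198, 0.567, 0.059, 0.06), (200, 0.567, 0.061, 0.051), (202, 0.567, 0.058, 0.046), (204, 0.568, 0.06, 0.038), (206, 0.567, 0.057, 0.032), (208, 0.567, 0.053, 0.028), (210, 0.573, 0.091, -0.003), (212, 0.572, 0.076, -0.001), (214, 0.57, 0.065, -0.001)]
```

Call:
{"method": "send_rows", "body": {
  "steps": [
    {"dx": -0.0054,"dy": 0,"dz": -0.0099,"spin": 0},
    {"dx": -0.0118,"dy": 0,"dz": -0.0191,"spin": 0},
    {"dx": -0.0191,"dy": 0,"dz": -0.0275,"spin": 0},
    {"dx": -0.0272,"dy": 0,"dz": -0.0352,"spin": 0},
    {"dx": -0.0361,"dy": 0,"dz": -0.042,"spin": 0},
    {"dx": -0.0361,"dy": 0,"dz": -0.042,"spin": 0},
    {"dx": -0.0361,"dy": 0,"dz": -0.042,"spin": 0},
    {"dx": -0.0361,"dy": 0,"dz": -0.042,"spin": 0}
  ]
}}

```text
time: 10.45
tcp_pos: [0.5691, 0.1018, 0.0711]
eef_rot: [-0.004, 0.722, -0.691, 0.003]
contact_force: [1.0, -1.4, 1.2]
opening: 0.0534
```

```bash
python3 prof.py s10.png
```

```text
now [0.5691 0.1018 0.0711] jaw -177.5 -> d [0.0348 0.0023 0.0651] spin 0.1 t 10.45 j6 -0.42 open 0.0534 F [ 1.  -1.4  1.2]
[(180, 0.571, 0.1, 0.098), (182, 0.57, 0.094, 0.095), (184, 0.57, 0.09, 0.089), (186, nan, nan, nan), (188, nan, nan, nan), (190, 0.571, 0.094, 0.067), (192, 0.575, 0.112, 0.049), (194, 0.58, 0.131, 0.031), (196, 0.583, 0.148, 0.013), (198, 0.585, 0.158, 0.0), (200, 0.583, 0.149, -0.002), (202, 0.581, 0.136, -0.002), (204, 0.579, 0.123, -0.001), (206, 0.578, 0.11, -0.001), (208, 0.575, 0.098, -0.0), (210, nan, nan, nan), (212, 0.572, 0.076, -0.001), (214, 0.57, 0.062, 0.0)]
```

View pics/s10.png

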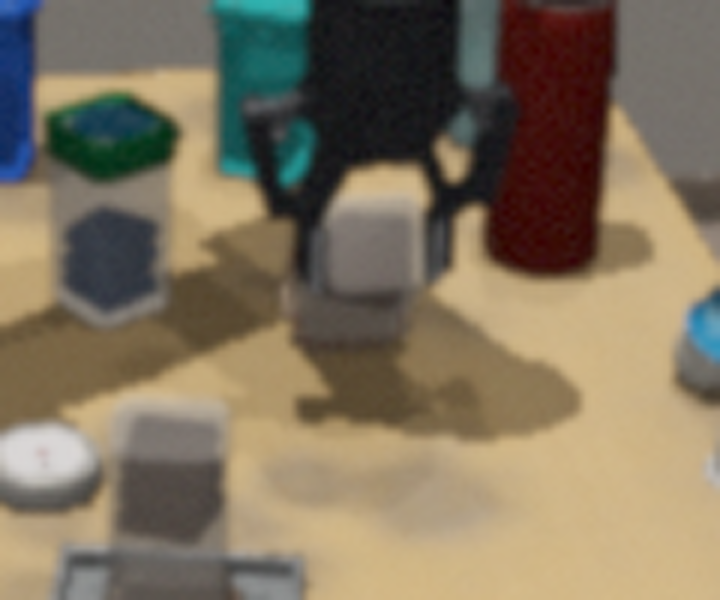

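Call:
{"method": "send_rows", "body": {
  "steps": [
    {"dx": -0.01,"dy": 0,"dz": -0.0048,"spin": 0},
    {"dx": -0.021,"dy": 0,"dz": -0.0085,"spin": 0},
    {"dx": -0.033,"dy": 0,"dz": -0.011,"spin": 0},
    {"dx": -0.045,"dy": 0,"dz": -0.012,"spin": 0},
    {"dx": -0.057,"dy": 0,"dz": -0.0125,"spin": 0},
    {"dx": -0.069,"dy": 0,"dz": -0.012,"spin": 0},
    {"dx": -0.077,"dy": 0,"dz": -0.011,"spin": 0},
    {"dx": -0.08,"dy": 0,"dz": -0.01,"spin": 0}
  ]
}}

```text
time: 11.5
tcp_pos: [0.5656, 0.182, 0.0812]
eef_rot: [-0.003, 0.723, -0.691, 0.003]
contact_force: [-0.3, -1.9, 4.6]
opening: 0.053
```

```bash
python3 prof.py s11.png 341
```

```text
now [0.5656 0.182  0.0812] jaw -177.4 -> d [0.1151 0.0025 0.0752] spin 0.2 t 11.5 j6 -0.55 open 0.053 F [-0.3 -1.9  4.6]
[(180, 0.577, 0.166, 0.062), (182, 0.578, 0.167, 0.054), (184, 0.576, 0.164, 0.049), (186, 0.578, 0.168, 0.039), (188, 0.578, 0.168, 0.032), (190, 0.578, 0.168, 0.024), (192, 0.579, 0.167, 0.018), (194, 0.579, 0.166, 0.011), (196, 0.579, 0.163, 0.005), (198, 0.578, 0.16, -0.0), (200, 0.576, 0.147, -0.0), (202, 0.575, 0.134, -0.0), (204, 0.573, 0.125, -0.002), (206, 0.571, 0.109, 0.001), (208, 0.569, 0.105, -0.004), (210, 0.568, 0.089, -0.001), (212, 0.566, 0.076, -0.001), (214, 0.564, 0.066, -0.002)]
```

View pics/s11.png

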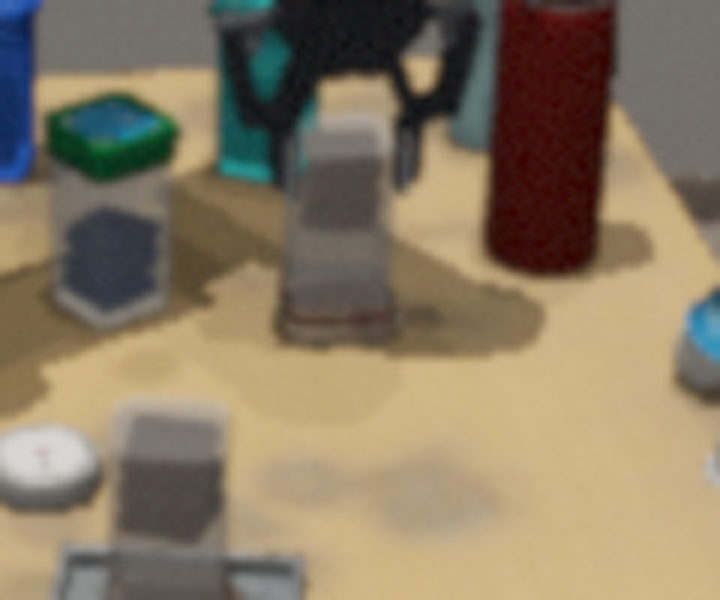

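Call:
{"method": "send_rows", "body": {
  "steps": [
    {"dx": 0,"dy": 0,"dz": -0.001,"spin": 0},
    {"dx": 0,"dy": 0,"dz": -0.001,"spin": 0},
    {"dx": 0,"dy": 0,"dz": -0.001,"spin": 0},
    {"dx": 0,"dy": 0,"dz": -0.001,"spin": 0},
    {"dx": 0,"dy": 0,"dz": -0.01,"spin": 0},
    {"dx": 0,"dy": 0,"dz": -0.025,"spin": 0},
    {"dx": 0,"dy": 0,"dz": -0.04,"spin": 0},
    {"dx": 0,"dy": 0,"dz": -0.04,"spin": 0}
  ],
  "gripper": 0.045,
  "newtons": 35
}}

```text
time: 12.55
tcp_pos: [0.5663, 0.1827, 0.1236]
eef_rot: [-0.006, 0.723, -0.691, 0.004]
contact_force: [0.0, -0.2, -0.3]
opening: 0.0522
```

```bash
python3 - <<'E'
from h import *
go([0.625,-0.213,0.120],8.6)
c=cap('side'); save(c,'s12.png',(280,140,400,240),6)
E
```

```text
now [0.5663 0.1827 0.1236] jaw -177.4 -> d [ 0.3979 -0.0407  0.0032] spin -6.0 t 12.55 j6 -0.55 open 0.0522 F [ 0.  -0.2 -0.3]
```

View pics/s12.png

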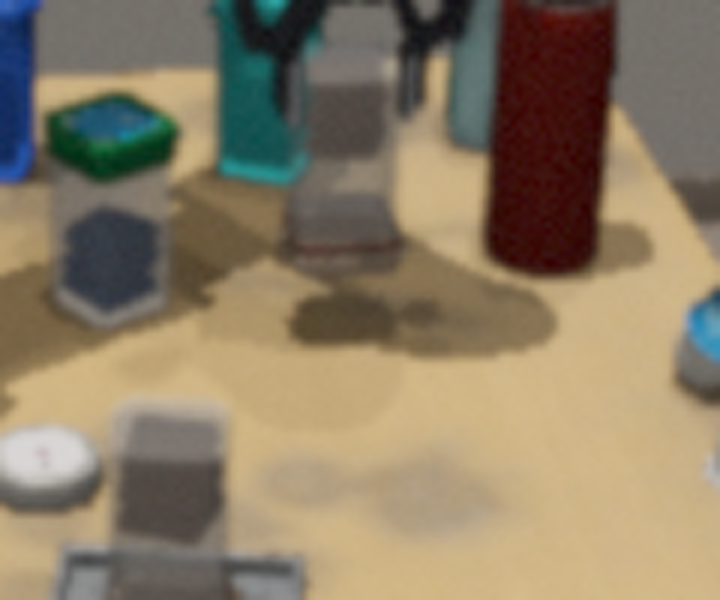

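Held upright and lifted. Carry to saucer a.

Call:
{"method": "send_rows", "body": {
  "steps": [
    {"dx": 0.02,"dy": -0.002,"dz": 0,"spin": 0},
    {"dx": 0.06,"dy": -0.006,"dz": 0,"spin": -1},
    {"dx": 0.11,"dy": -0.011,"dz": 0,"spin": -2},
    {"dx": 0.16,"dy": -0.016,"dz": 0,"spin": -3},
    {"dx": 0.21,"dy": -0.021,"dz": 0,"spin": -4},
    {"dx": 0.255,"dy": -0.026,"dz": 0,"spin": -5},
    {"dx": 0.29,"dy": -0.03,"dz": 0,"spin": -6},
    {"dx": 0.31,"dy": -0.032,"dz": 0,"spin": -6}
  ]
}}

```text
time: 13.6
tcp_pos: [0.6107, -0.1284, 0.1216]
eef_rot: [-0.004, 0.757, -0.653, 0.003]
contact_force: [-0.3, -0.8, -1.2]
opening: 0.0522
```

```bash
python3 - <<'E'
from h import *
go([0.625,-0.213,0.110],8.6)
E
```

```text
now [ 0.6107 -0.1284  0.1216] jaw -171.6 -> d [ 0.0858 -0.0017  0.0115] spin -0.2 t 13.6 j6 0.1 open 0.0522 F [-0.3 -0.8 -1.2]
```

Call:
{"method": "send_rows", "body": {
  "steps": [
    {"dx": 0.025,"dy": -0.0005,"dz": 0,"spin": 0},
    {"dx": 0.05,"dy": -0.001,"dz": 0,"spin": 0},
    {"dx": 0.075,"dy": -0.0015,"dz": 0.003,"spin": 0},
    {"dx": 0.0858,"dy": -0.0017,"dz": 0.008,"spin": 0},
    {"dx": 0.0858,"dy": -0.0017,"dz": 0.015,"spin": 0},
    {"dx": 0.0858,"dy": -0.0017,"dz": 0.02,"spin": 0},
    {"dx": 0.0858,"dy": -0.0017,"dz": 0.023,"spin": 0},
    {"dx": 0.0858,"dy": -0.0017,"dz": 0.023,"spin": 0}
  ]
}}

```text
time: 14.6
tcp_pos: [0.6251, -0.2123, 0.0983]
eef_rot: [-0.004, 0.757, -0.653, 0.003]
contact_force: [0.5, 0.6, -0.8]
opening: 0.0522
```

```bash
python3 - <<'E'
from h import *
go([0.625,-0.213,0.087],8.6)
c=cap('side'); save(c,'s13.png',(320,170,450,300),5)
c=cap('top'); save(c,'t13.png',(330,120,450,220),6)
E
```

```text
now [ 0.6251 -0.2123  0.0983] jaw -171.5 -> d [0.0007 0.0003 0.0113] spin -0.1 t 14.6 j6 0.23 open 0.0522 F [ 0.5  0.6 -0.8]
```

View pics/s13.png

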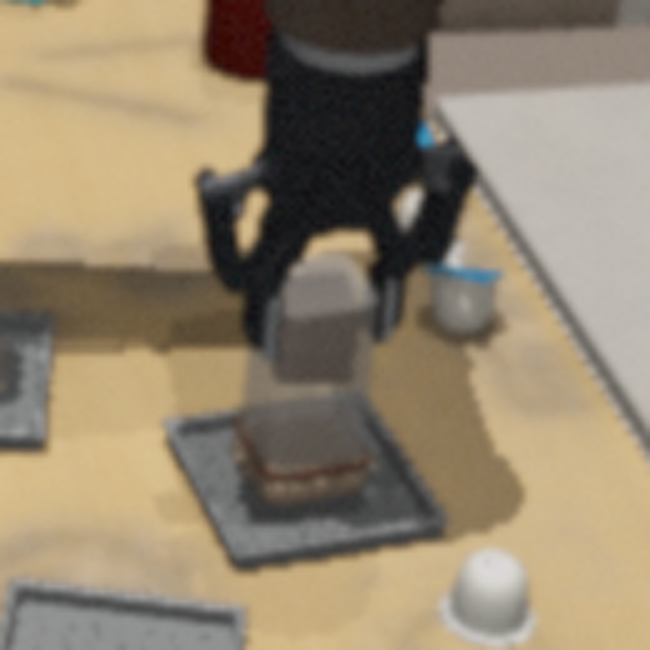

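View pics/t13.png

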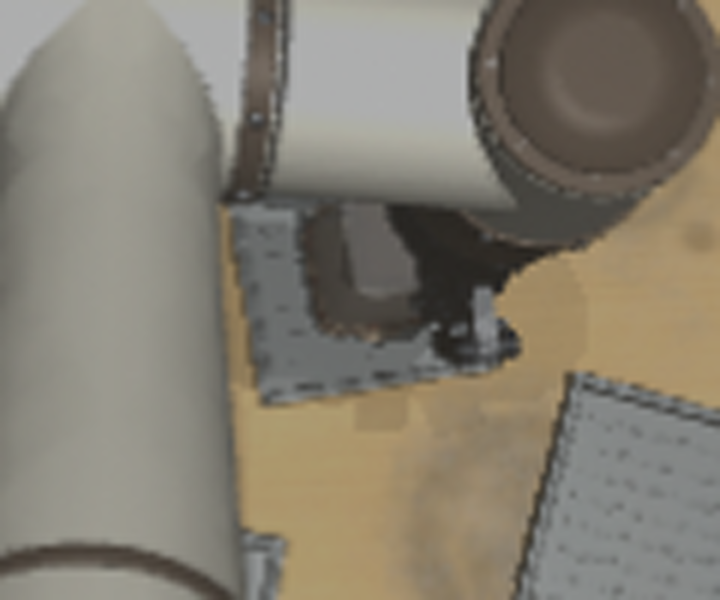

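Call:
{"method": "send_rows", "body": {
  "steps": [
    {"dx": 0.0007,"dy": 0,"dz": 0.003,"spin": 0},
    {"dx": 0.0007,"dy": 0,"dz": 0.006,"spin": 0},
    {"dx": 0.0007,"dy": 0,"dz": 0.008,"spin": 0},
    {"dx": 0.0007,"dy": 0,"dz": 0.01,"spin": 0},
    {"dx": 0.0007,"dy": 0,"dz": 0.0115,"spin": 0},
    {"dx": 0.0007,"dy": 0,"dz": 0.0125,"spin": 0},
    {"dx": 0.0007,"dy": 0,"dz": 0.0125,"spin": 0},
    {"dx": 0.0007,"dy": 0,"dz": 0.0125,"spin": 0}
  ]
}}

```text
time: 15.7
tcp_pos: [0.6257, -0.2133, 0.0864]
eef_rot: [-0.004, 0.757, -0.653, 0.003]
contact_force: [0.3, -0.1, -1.4]
opening: 0.0524
```

```bash
python3 - <<'E'
from h import *
go([0.625,-0.213,0.087],8.6)
c=cap('side'); save(c,'s14.png',(320,170,450,300),5)
E
```

```text
now [ 0.6257 -0.2133  0.0864] jaw -171.6 -> d [-0.0004  0.0006 -0.0006] spin -0.2 t 15.7 j6 0.24 open 0.0524 F [ 0.3 -0.1 -1.4]
```

View pics/s14.png

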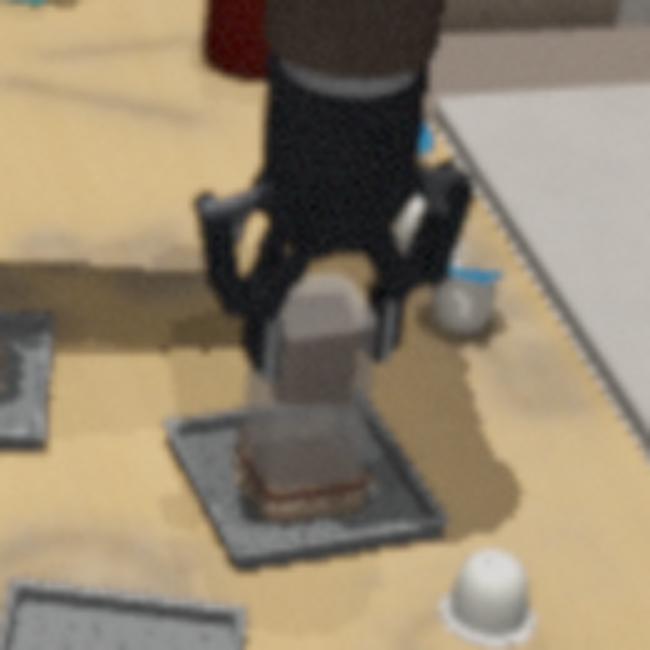

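Call:
{"method": "send_rows", "body": {
  "steps": [
    {"dx": 0,"dy": 0,"dz": 0.0005,"spin": 0},
    {"dx": 0,"dy": 0,"dz": 0.001,"spin": 0},
    {"dx": 0,"dy": 0,"dz": 0.0015,"spin": 0},
    {"dx": 0,"dy": 0,"dz": 0.002,"spin": 0},
    {"dx": 0,"dy": 0,"dz": 0.0025,"spin": 0},
    {"dx": 0,"dy": 0,"dz": 0.003,"spin": 0},
    {"dx": 0,"dy": 0,"dz": 0.003,"spin": 0},
    {"dx": 0,"dy": 0,"dz": 0.003,"spin": 0}
  ]
}}

```text
time: 16.75
tcp_pos: [0.6259, -0.2139, 0.0852]
eef_rot: [-0.004, 0.757, -0.653, 0.004]
contact_force: [-2.8, -0.9, 8.2]
opening: 0.0525
```

Call:
{"method": "send_rows", "body": {
  "steps": [
    {"dx": 0,"dy": 0,"dz": -0.001,"spin": 0},
    {"dx": 0,"dy": 0,"dz": -0.001,"spin": 0},
    {"dx": 0,"dy": 0,"dz": -0.001,"spin": 0},
    {"dx": 0,"dy": 0,"dz": -0.001,"spin": 0},
    {"dx": 0,"dy": 0,"dz": -0.001,"spin": 0},
    {"dx": 0,"dy": 0,"dz": -0.001,"spin": 0},
    {"dx": 0,"dy": 0,"dz": -0.001,"spin": 0},
    {"dx": 0,"dy": 0,"dz": -0.005,"spin": 0}
  ],
  "gripper": 0.08
}}

```text
time: 17.75
tcp_pos: [0.6256, -0.2138, 0.0901]
eef_rot: [-0.004, 0.757, -0.653, 0.004]
contact_force: [-0.4, 0.0, 0.3]
opening: 0.0797
```

Call:
{"method": "send_rows", "body": {
  "steps": [
    {"dx": 0,"dy": 0,"dz": -0.01,"spin": 0},
    {"dx": 0,"dy": 0,"dz": -0.03,"spin": 0},
    {"dx": 0,"dy": 0,"dz": -0.06,"spin": 0},
    {"dx": 0,"dy": 0,"dz": -0.09,"spin": 0},
    {"dx": 0,"dy": 0,"dz": -0.12,"spin": 0},
    {"dx": 0,"dy": 0,"dz": -0.14,"spin": 0},
    {"dx": 0,"dy": 0,"dz": -0.14,"spin": 0},
    {"dx": -0.03,"dy": 0,"dz": -0.14,"spin": 0}
  ]
}}

```text
time: 18.75
tcp_pos: [0.6192, -0.1851, 0.229]
eef_rot: [-0.004, 0.756, -0.654, 0.003]
contact_force: [-0.0, 0.1, 0.0]
opening: 0.0799
```

```bash
python3 - <<'E'
from h import *
go([0.4465,0.2195,0.2],123)
c=cap('side'); save(c,'s15.png',(320,170,450,300),5)
c=cap('top'); save(c,'t15.png',None,1.25)
E
```

```text
now [ 0.6192 -0.1851  0.229 ] jaw -171.7 -> d [-0.4253  0.1126  0.028 ] spin 65.3 t 18.75 j6 0.19 open 0.0799 F [-0.   0.1  0. ]
```

View pics/s15.png

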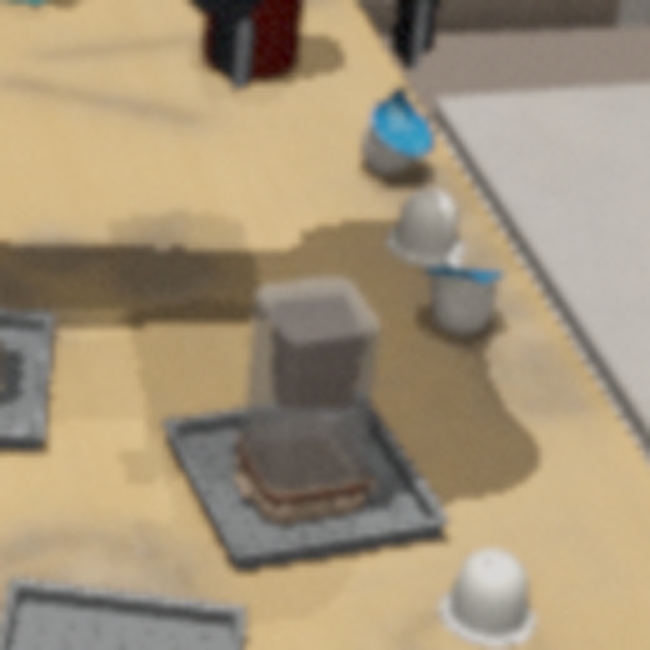

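View pics/t15.png

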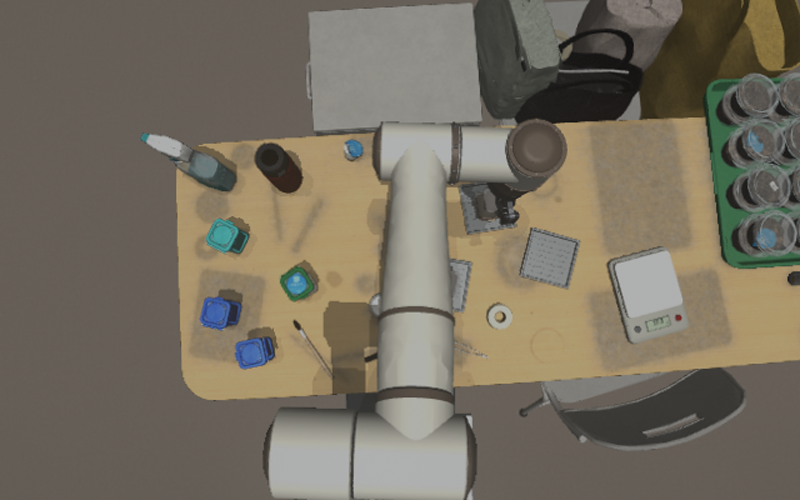

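Call:
{"method": "send_rows", "body": {
  "steps": [
    {"dx": -0.04,"dy": 0.01,"dz": 0,"spin": 8},
    {"dx": -0.09,"dy": 0.024,"dz": 0,"spin": 16},
    {"dx": -0.14,"dy": 0.037,"dz": 0,"spin": 25},
    {"dx": -0.19,"dy": 0.05,"dz": 0,"spin": 33},
    {"dx": -0.24,"dy": 0.064,"dz": 0,"spin": 41},
    {"dx": -0.29,"dy": 0.077,"dz": 0,"spin": 49},
    {"dx": -0.34,"dy": 0.09,"dz": 0,"spin": 57},
    {"dx": -0.38,"dy": 0.1,"dz": 0,"spin": 65}
  ],
  "gripper": 0.085,
  "newtons": 25
}}

```text
time: 19.85
tcp_pos: [0.4622, 0.1796, 0.2279]
eef_rot: [0.004, -0.287, 0.958, -0.0]
contact_force: [0.6, -0.5, -0.3]
opening: 0.0847
```

```bash
python3 - <<'E'
from h import *
go([0.4465,0.2195,0.086],123)
E
```

```text
now [0.4622 0.1796 0.2279] jaw 123.4 -> d [-0.0078  0.0423  0.1419] spin 0.4 t 19.85 j6 -1.69 open 0.0847 F [ 0.6 -0.5 -0.3]
```

Call:
{"method": "send_rows", "body": {
  "steps": [
    {"dx": -0.004,"dy": 0.02,"dz": 0.0,"spin": 0.4},
    {"dx": -0.0078,"dy": 0.0423,"dz": 0.02,"spin": 0.4},
    {"dx": -0.0078,"dy": 0.0423,"dz": 0.05,"spin": 0.4},
    {"dx": -0.0078,"dy": 0.0423,"dz": 0.08,"spin": 0.4},
    {"dx": -0.0078,"dy": 0.0423,"dz": 0.1,"spin": 0.4},
    {"dx": -0.0078,"dy": 0.0423,"dz": 0.12,"spin": 0.4},
    {"dx": -0.0078,"dy": 0.0423,"dz": 0.135,"spin": 0.4},
    {"dx": -0.0078,"dy": 0.0423,"dz": 0.142,"spin": 0.4}
  ]
}}

```text
time: 20.85
tcp_pos: [0.4461, 0.2188, 0.0846]
eef_rot: [0.003, -0.284, 0.959, -0.001]
contact_force: [0.5, -0.4, 0.2]
opening: 0.0851
```

```bash
python3 - <<'E'
from h import *
go([0.4465,0.2195,0.086],123)
c=cap('side'); save(c,'s16.png',(240,120,360,220),6)
E
```

```text
now [0.4461 0.2188 0.0846] jaw 122.9 -> d [-0.0008  0.0004 -0.0014] spin -0.1 t 20.85 j6 -1.79 open 0.0851 F [ 0.5 -0.4  0.2]
```

View pics/s16.png

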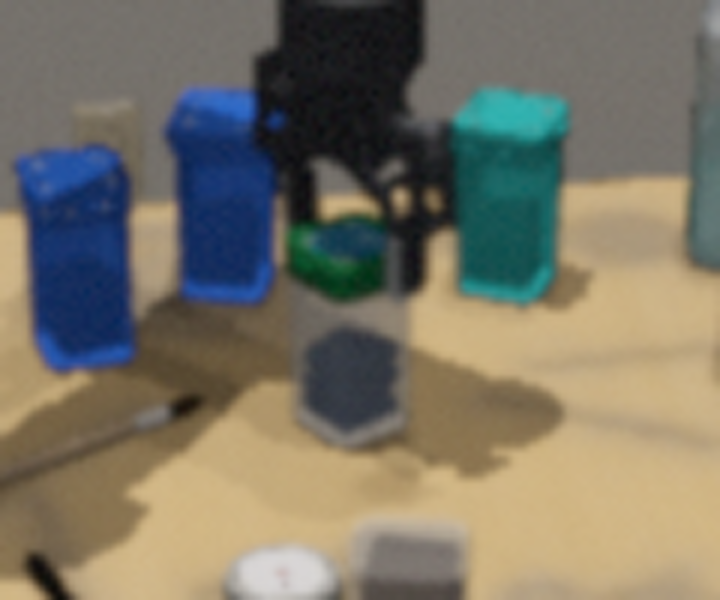

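Call:
{"method": "send_rows", "body": {
  "steps": [
    {"dx": 0,"dy": 0,"dz": 0,"spin": 0},
    {"dx": 0,"dy": 0,"dz": 0,"spin": 0},
    {"dx": 0,"dy": 0,"dz": 0,"spin": 0},
    {"dx": 0,"dy": 0,"dz": 0,"spin": 0},
    {"dx": 0,"dy": 0,"dz": 0,"spin": 0},
    {"dx": 0,"dy": 0,"dz": 0,"spin": 0},
    {"dx": 0,"dy": 0,"dz": -0.02,"spin": 0},
    {"dx": 0,"dy": 0,"dz": -0.045,"spin": 0}
  ],
  "gripper": 0.05
}}

```text
time: 21.9
tcp_pos: [0.4448, 0.218, 0.1286]
eef_rot: [0.001, -0.283, 0.959, -0.002]
contact_force: [0.2, 0.1, -1.4]
opening: 0.0564
```

```bash
python3 - <<'E'
from h import *
go([0.58,0.0,0.125],180)
c=cap('side'); save(c,'s17.png',(240,120,360,220),6)
E
```

```text
now [0.4448 0.218  0.1286] jaw 122.9 -> d [ 0.0049 -0.2565  0.0046] spin -57.1 t 21.9 j6 -1.79 open 0.0564 F [ 0.2  0.1 -1.4]
```

View pics/s17.png

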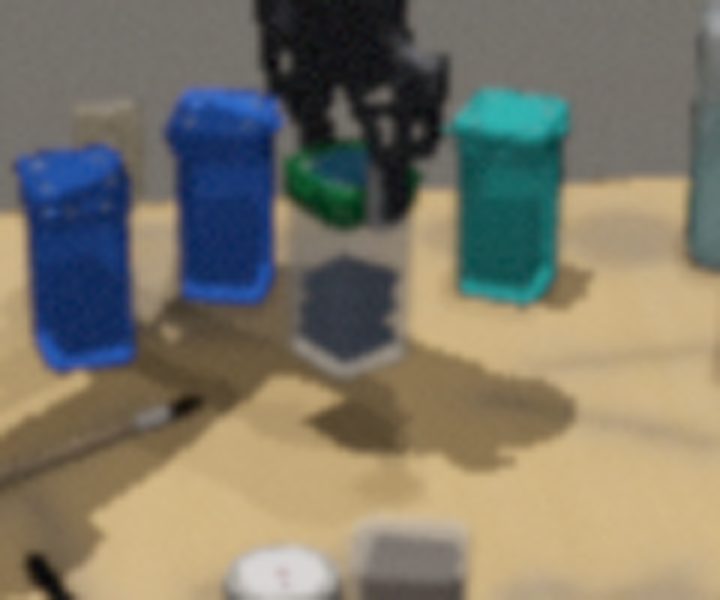

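Call:
{"method": "send_rows", "body": {
  "steps": [
    {"dx": 0,"dy": -0.015,"dz": 0,"spin": -7},
    {"dx": 0.001,"dy": -0.05,"dz": 0,"spin": -15},
    {"dx": 0.002,"dy": -0.09,"dz": 0,"spin": -23},
    {"dx": 0.003,"dy": -0.13,"dz": 0,"spin": -31},
    {"dx": 0.004,"dy": -0.17,"dz": 0,"spin": -39},
    {"dx": 0.005,"dy": -0.21,"dz": 0.005,"spin": -46},
    {"dx": 0.005,"dy": -0.24,"dz": 0.01,"spin": -53},
    {"dx": 0.005,"dy": -0.2565,"dz": 0.012,"spin": -57}
  ]
}}

```text
time: 22.95
tcp_pos: [0.5821, 0.0, 0.1196]
eef_rot: [-0.003, 0.707, -0.707, 0.002]
contact_force: [-0.5, 0.1, -1.0]
opening: 0.0563
```

```bash
python3 - <<'E'
from h import *
go([0.58,0.0,0.0855],180)
E
```

```text
now [0.5821 0.     0.1196] jaw -180.0 -> d [0.0001 0.0024 0.0341] spin 0.0 t 22.95 j6 -0.28 open 0.0563 F [-0.5  0.1 -1. ]
```

Call:
{"method": "send_rows", "body": {
  "steps": [
    {"dx": 0,"dy": 0,"dz": 0.008,"spin": 0},
    {"dx": 0,"dy": 0,"dz": 0.016,"spin": 0},
    {"dx": 0,"dy": 0,"dz": 0.024,"spin": 0},
    {"dx": 0,"dy": 0,"dz": 0.029,"spin": 0},
    {"dx": 0,"dy": 0,"dz": 0.032,"spin": 0},
    {"dx": 0,"dy": 0,"dz": 0.034,"spin": 0},
    {"dx": 0,"dy": 0,"dz": 0.0355,"spin": 0},
    {"dx": 0,"dy": 0,"dz": 0.0365,"spin": 0}
  ]
}}

```text
time: 23.95
tcp_pos: [0.5826, -0.0001, 0.0846]
eef_rot: [-0.003, 0.707, -0.707, 0.002]
contact_force: [-4.5, -0.1, 10.2]
opening: 0.0563
```

```bash
python3 - <<'E'
from h import *
go([0.58,0.0,0.0855],180)
c=cap('side'); save(c,'s18.png',(280,140,400,240),6)
E
```

```text
now [ 5.826e-01 -1.000e-04  8.460e-02] jaw -180.0 -> d [-0.0001  0.0026 -0.0009] spin 0.0 t 23.95 j6 -0.28 open 0.0563 F [-4.5 -0.1 10.2]
```

View pics/s18.png

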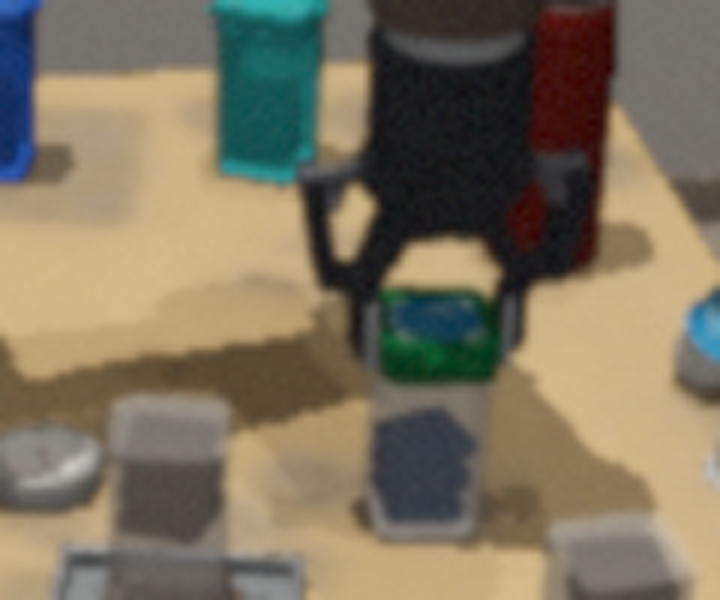

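Call:
{"method": "send_rows", "body": {
  "steps": [
    {"dx": 0,"dy": 0,"dz": -0.001,"spin": 0},
    {"dx": 0,"dy": 0,"dz": -0.001,"spin": 0},
    {"dx": -0.0095,"dy": 0,"dz": -0.0019,"spin": 0},
    {"dx": -0.019,"dy": 0,"dz": -0.0031,"spin": 0},
    {"dx": -0.0286,"dy": 0,"dz": -0.0033,"spin": 0},
    {"dx": -0.0382,"dy": 0,"dz": -0.0027,"spin": 0},
    {"dx": -0.0477,"dy": 0,"dz": -0.0014,"spin": 0},
    {"dx": -0.0571,"dy": 0,"dz": 0.0008,"spin": 0}
  ],
  "gripper": 0.057,
  "newtons": 20
}}

```text
time: 25.0
tcp_pos: [0.5825, 0.0575, 0.0842]
eef_rot: [-0.003, 0.708, -0.707, 0.002]
contact_force: [-1.9, -1.3, 7.5]
opening: 0.0569
```

```bash
python3 - <<'E'
from h import *
go([0.58,0.0,0.0855],180)
c=cap('side'); save(c,'s19.png',(280,140,400,240),6)
E
```

```text
now [0.5825 0.0575 0.0842] jaw -179.9 -> d [ 0.0575  0.0026 -0.0013] spin 0.1 t 25.0 j6 -0.38 open 0.0569 F [-1.9 -1.3  7.5]
```

View pics/s19.png

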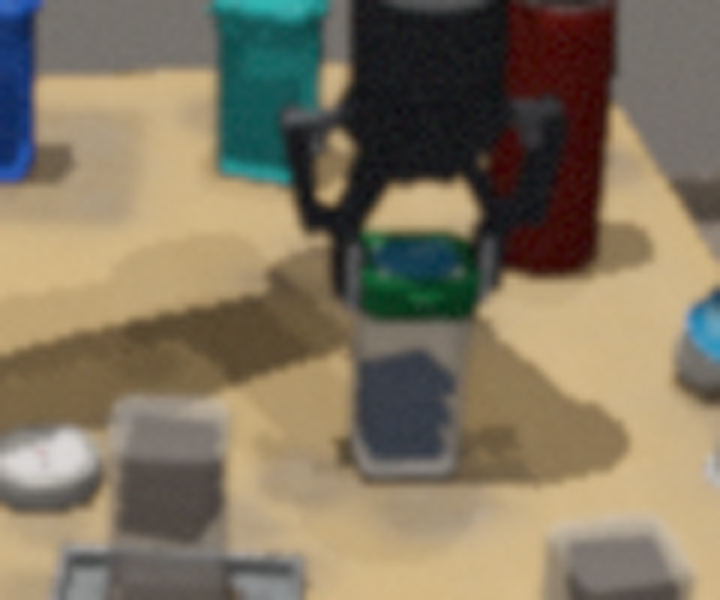

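Call:
{"method": "send_rows", "body": {
  "steps": [
    {"dx": 0,"dy": 0,"dz": 0,"spin": 0},
    {"dx": 0,"dy": 0,"dz": 0,"spin": 0},
    {"dx": 0,"dy": 0,"dz": 0,"spin": 0},
    {"dx": 0,"dy": 0,"dz": -0.015,"spin": 0},
    {"dx": 0,"dy": 0,"dz": -0.04,"spin": 0},
    {"dx": 0,"dy": 0,"dz": -0.07,"spin": 0},
    {"dx": 0,"dy": 0,"dz": -0.105,"spin": 0},
    {"dx": 0,"dy": 0,"dz": -0.14,"spin": 0}
  ],
  "gripper": 0.05,
  "newtons": 25
}}

```text
time: 26.05
tcp_pos: [0.5817, 0.0582, 0.2262]
eef_rot: [-0.003, 0.708, -0.706, 0.003]
contact_force: [0.7, 0.7, -1.4]
opening: 0.0565
```

```bash
python3 - <<'E'
from h import *
go([0.481,-0.424,0.225],-16.1)
c=cap('side'); save(c,'s20.png',(280,100,400,220),5)
P=cloud(c); u=349
print([(v,)+tuple(np.round(np.median(P[v,u-2:u+3],0),3).tolist()) for v in range(130,196,3)])
E
```

```text
now [0.5817 0.0582 0.2262] jaw -179.9 -> d [ 4.820e-01  1.016e-01 -1.000e-04] spin 16.2 t 26.05 j6 -0.38 open 0.0565 F [ 0.7  0.7 -1.4]
[(130, 0.864, 1.616, -0.38), (133, 0.867, 1.623, -0.403), (136, 0.578, 0.074, 0.252), (139, 0.573, 0.05, 0.253), (142, 0.569, 0.03, 0.254), (145, 0.57, 0.029, 0.245), (148, 0.572, 0.031, 0.235), (151, nan, nan, nan), (154, 0.572, 0.031, 0.217), (157, 0.572, 0.028, 0.209), (160, 0.574, 0.03, 0.199), (163, 0.574, 0.033, 0.188), (166, 0.573, 0.029, 0.181), (169, 0.574, 0.028, 0.171), (172, 0.576, 0.029, 0.162), (175, 0.575, 0.029, 0.152), (178, 0.626, 0.294, -0.001), (181, 0.623, 0.272, -0.001), (184, 0.619, 0.253, -0.002), (187, 0.617, 0.23, -0.001), (190, 0.613, 0.213, -0.002), (193, 0.609, 0.191, -0.001)]
```

View pics/s20.png

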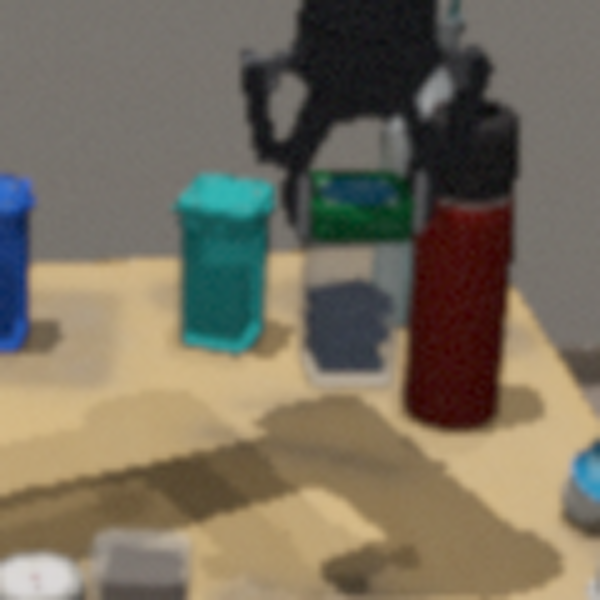

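Call:
{"method": "send_rows", "body": {
  "steps": [
    {"dx": 0.015,"dy": 0.003,"dz": 0,"spin": 1},
    {"dx": 0.05,"dy": 0.01,"dz": 0,"spin": 3},
    {"dx": 0.09,"dy": 0.019,"dz": 0,"spin": 5},
    {"dx": 0.135,"dy": 0.028,"dz": 0,"spin": 7},
    {"dx": 0.18,"dy": 0.038,"dz": 0,"spin": 9},
    {"dx": 0.22,"dy": 0.046,"dz": 0,"spin": 11},
    {"dx": 0.26,"dy": 0.055,"dz": 0,"spin": 13},
    {"dx": 0.29,"dy": 0.061,"dz": 0,"spin": 15}
  ]
}}

```text
time: 27.1
tcp_pos: [0.5229, -0.2337, 0.2294]
eef_rot: [0.008, -0.609, 0.793, -0.004]
contact_force: [1.1, -0.1, -1.3]
opening: 0.0569
```

```bash
python3 - <<'E'
from h import *
go([0.480,-0.428,0.15],-16.1)
c=load('top')
P=cloud(c); m=(P[...,2]>0.015)&(P[...,1]<-0.40)&(P[...,1]>-0.75)&(P[...,0]<0.7)&(P[...,0]>0.25)
Q=P[m]; print(cv2.boxPoints(cv2.minAreaRect(Q[:,:2].astype(np.float32))),np.percentile(Q[:,2],95))
# saucer b refit from rim points
m=(P[...,2]>0.009)&(P[...,2]<0.025)&(P[...,1]<-0.26)&(P[...,1]>-0.43)&(P[...,0]<0.6)&(P[...,0]>0.42)
Q=P[m]; print(m.sum(),cv2.minAreaRect(Q[:,:2].astype(np.float32)))
E
```

```text
now [ 0.5229 -0.2337  0.2294] jaw 165.0 -> d [ 0.1993 -0.0076  0.0782] spin 1.1 t 27.1 j6 -0.12 open 0.0569 F [ 1.1 -0.1 -1.3]
[[ 0.27314442 -0.5125571 ]
 [ 0.4411538  -0.8631533 ]
 [ 0.7029905  -0.73767835]
 [ 0.53498113 -0.38708216]] 0.040354103889199286
429 ((0.5170905590057373, -0.3399169445037842), (0.16815316677093506, 0.15206517279148102), 2.8545749187469482)
```

```bash
python3 - <<'E'
from h import *
c=load('top')
for p in ((609,262),(664,247),(632,342),(578,240),(565,288)): print(p,ray_z(c,p[0]/1.25,p[1]/1.25,0.03).round(3),dep(c,p[0]/1.25+2,p[1]/1.25+1).round(3))
E
```

```text
(609, 262) [ 0.495 -0.475  0.03 ] [ 0.492 -0.485  0.019]
(664, 247) [ 0.529 -0.607  0.03 ] [ 0.528 -0.625  0.002]
(632, 342) [ 0.313 -0.524  0.03 ] [ 0.309 -0.537  0.012]
(578, 240) [ 0.545 -0.405  0.03 ] [ 0.546 -0.421 -0.004]
(565, 288) [ 0.436 -0.372  0.03 ] [ 0.434 -0.386  0.003]
```

Call:
{"method": "send_rows", "body": {
  "steps": [
    {"dx": 0.02,"dy": -0.001,"dz": 0,"spin": 0.5},
    {"dx": 0.06,"dy": -0.002,"dz": 0,"spin": 1.1},
    {"dx": 0.1,"dy": -0.004,"dz": 0,"spin": 1.1},
    {"dx": 0.14,"dy": -0.005,"dz": 0,"spin": 1.1},
    {"dx": 0.175,"dy": -0.007,"dz": 0,"spin": 1.1},
    {"dx": 0.1993,"dy": -0.0076,"dz": 0.01,"spin": 1.1},
    {"dx": 0.1993,"dy": -0.0076,"dz": 0.04,"spin": 1.1},
    {"dx": 0.1993,"dy": -0.0076,"dz": 0.075,"spin": 1.1}
  ]
}}

```text
time: 28.1
tcp_pos: [0.4788, -0.4289, 0.152]
eef_rot: [0.008, -0.6, 0.8, -0.004]
contact_force: [0.3, -0.2, -0.7]
opening: 0.0563
```

```bash
python3 - <<'E'
from h import *
go([0.480,-0.428,0.0865],-16.1)
c=cap('side'); save(c,'s21.png',(300,220,430,350),5)
E
```

```text
now [ 0.4788 -0.4289  0.152 ] jaw 163.8 -> d [-0.0007  0.0001  0.0656] spin -0.1 t 28.1 j6 0.21 open 0.0563 F [ 0.3 -0.2 -0.7]
```

View pics/s21.png

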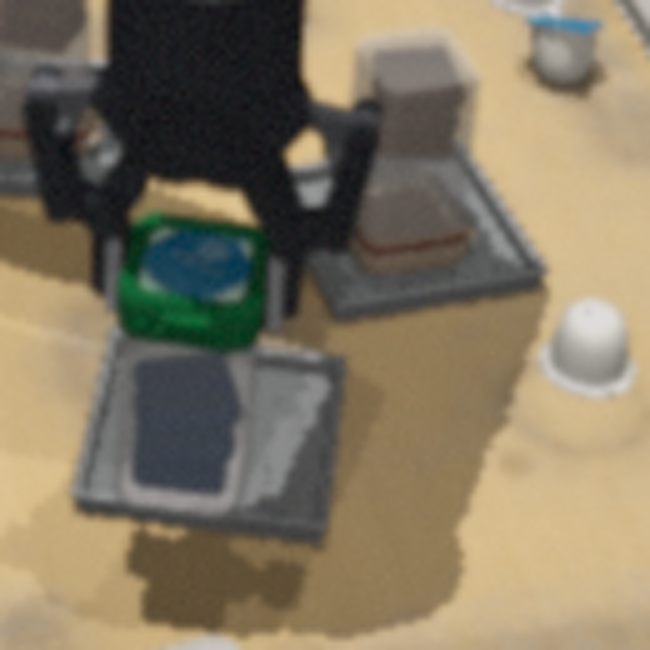

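Call:
{"method": "send_rows", "body": {
  "steps": [
    {"dx": 0,"dy": 0,"dz": 0.01,"spin": 0},
    {"dx": 0,"dy": 0,"dz": 0.022,"spin": 0},
    {"dx": 0,"dy": 0,"dz": 0.034,"spin": 0},
    {"dx": 0,"dy": 0,"dz": 0.045,"spin": 0},
    {"dx": 0,"dy": 0,"dz": 0.054,"spin": 0},
    {"dx": 0,"dy": 0,"dz": 0.06,"spin": 0},
    {"dx": 0,"dy": 0,"dz": 0.062,"spin": 0},
    {"dx": 0,"dy": 0,"dz": 0.062,"spin": 0}
  ]
}}

```text
time: 29.15
tcp_pos: [0.4767, -0.4258, 0.0842]
eef_rot: [0.006, -0.6, 0.8, 0.001]
contact_force: [-0.6, -0.4, 0.6]
opening: 0.057
```

```bash
python3 - <<'E'
from h import *
go([0.480,-0.428,0.090],-16.1)
c=cap('side'); save(c,'s22.png',(300,220,430,350),5)
P=cloud(c); u=340
print([(v,)+tuple(np.round(np.median(P[v,u-2:u+3],0),3).tolist()) for v in range(285,346,4)])
E
```

```text
now [ 0.4767 -0.4258  0.0842] jaw 163.7 -> d [ 0.0011 -0.0038 -0.0058] spin -0.2 t 29.15 j6 0.21 open 0.057 F [-0.6 -0.4  0.6]
[(285, 0.513, -0.26, -0.001), (289, 0.487, -0.403, 0.112), (293, 0.485, -0.412, 0.11), (297, 0.483, -0.426, 0.111), (301, 0.481, -0.439, 0.112), (305, 0.48, -0.453, 0.114), (309, 0.479, -0.457, 0.108), (313, 0.479, -0.456, 0.096), (317, 0.48, -0.455, 0.084), (321, nan, nan, nan), (325, 0.48, -0.457, 0.063), (329, 0.482, -0.455, 0.05), (333, 0.482, -0.455, 0.039), (337, 0.483, -0.456, 0.028), (341, 0.483, -0.455, 0.016), (345, 0.483, -0.457, 0.005)]
```

View pics/s22.png

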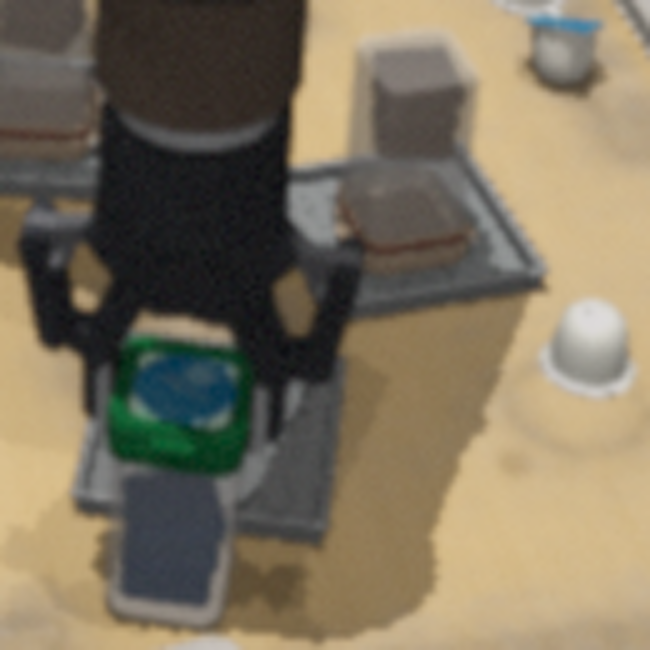

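Call:
{"method": "send_rows", "body": {
  "steps": [
    {"dx": 0,"dy": 0,"dz": -0.004,"spin": 0},
    {"dx": -0.004,"dy": 0,"dz": -0.005,"spin": 0},
    {"dx": -0.013,"dy": 0,"dz": -0.007,"spin": 0},
    {"dx": -0.022,"dy": 0,"dz": -0.0082,"spin": 0},
    {"dx": -0.031,"dy": 0,"dz": -0.0085,"spin": 0},
    {"dx": -0.04,"dy": 0,"dz": -0.0083,"spin": 0},
    {"dx": -0.048,"dy": 0,"dz": -0.007,"spin": 0},
    {"dx": -0.057,"dy": 0,"dz": -0.0053,"spin": 0}
  ],
  "gripper": 0.0568,
  "newtons": 20
}}

```text
time: 30.2
tcp_pos: [0.4929, -0.3707, 0.0903]
eef_rot: [0.007, -0.6, 0.8, 0.001]
contact_force: [-1.5, -0.6, 0.2]
opening: 0.057
```

```bash
python3 - <<'E'
from h import *
go([0.480,-0.428,0.090],-16.1)
c=cap('side'); save(c,'s23.png',(300,220,430,350),5)
P=cloud(c); u=340
print([(v,)+tuple(np.round(np.median(P[v,u-2:u+3],0),3).tolist()) for v in range(273,346,4)])
E
```

```text
now [ 0.4929 -0.3707  0.0903] jaw 163.7 -> d [ 0.0586 -0.0037 -0.0004] spin -0.2 t 30.2 j6 0.11 open 0.057 F [-1.5 -0.6  0.2]
[(273, 0.52, -0.212, -0.002), (277, 0.492, -0.368, 0.115), (281, 0.487, -0.397, 0.129), (285, 0.487, -0.398, 0.119), (289, 0.487, -0.405, 0.114), (293, 0.486, -0.407, 0.105), (297, 0.486, -0.411, 0.097), (301, 0.486, -0.415, 0.09), (305, 0.486, -0.418, 0.081), (309, 0.485, -0.423, 0.075), (313, 0.485, -0.426, 0.066), (317, 0.485, -0.431, 0.06), (321, 0.485, -0.435, 0.053), (325, 0.484, -0.439, 0.044), (329, 0.485, -0.442, 0.037), (333, 0.489, -0.417, -0.001), (337, 0.487, -0.427, -0.003), (341, 0.486, -0.44, -0.001), (345, 0.485, -0.452, -0.001)]
```

View pics/s23.png

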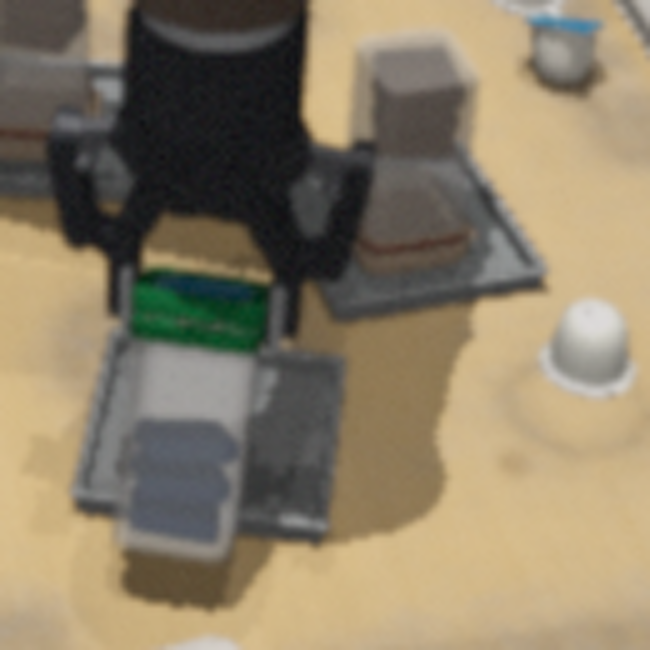

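Call:
{"method": "send_rows", "body": {
  "steps": [
    {"dx": -0.0084,"dy": 0,"dz": 0.0027,"spin": 0},
    {"dx": -0.0167,"dy": 0,"dz": 0.0059,"spin": 0},
    {"dx": -0.0246,"dy": 0,"dz": 0.0101,"spin": 0},
    {"dx": -0.0322,"dy": 0,"dz": 0.0148,"spin": 0},
    {"dx": -0.0393,"dy": 0,"dz": 0.0202,"spin": 0},
    {"dx": -0.0459,"dy": 0,"dz": 0.0261,"spin": 0},
    {"dx": -0.052,"dy": 0,"dz": 0.0327,"spin": 0},
    {"dx": -0.0575,"dy": 0,"dz": 0.0397,"spin": 0}
  ]
}}

```text
time: 31.25
tcp_pos: [0.5101, -0.3138, 0.051]
eef_rot: [0.007, -0.6, 0.8, 0.001]
contact_force: [0.1, 0.3, 4.5]
opening: 0.0567
```

```bash
cat > look.py <<'E'
from h import *
import sys
go([0.480,-0.428,0.090],-16.1)
c=cap('side'); save(c,sys.argv[1],(300,220,430,350),5)
P=cloud(c); u=int(sys.argv[2])
b=np.array([.5045,-.3435]); v_=np.array([.277,.961]); 
for v in range(int(sys.argv[3]),int(sys.argv[4]),3):
    p=np.median(P[v,u-2:u+3],0); print(v,'s %.3f z %.3f'%((p[:2]-b)@v_,p[2]),end=' | ')
E
python3 look.py s24.png 342 265 345
```

```text
now [ 0.5101 -0.3138  0.051 ] jaw 163.8 -> d [ 0.1176 -0.0033 -0.0404] spin -0.1 t 31.25 j6 0.02 open 0.0567 F [0.1 0.3 4.5]
265 s 0.162 z 0.000 | 268 s 0.019 z 0.104 | 271 s 0.012 z 0.101 | 274 s 0.007 z 0.097 | 277 s 0.001 z 0.092 | 280 s -0.005 z 0.090 | 283 s -0.013 z 0.088 | 286 s -0.020 z 0.085 | 289 s -0.026 z 0.082 | 292 s -0.033 z 0.079 | 295 s -0.040 z 0.077 | 298 s -0.045 z 0.073 | 301 s -0.051 z 0.070 | 304 s -0.060 z 0.069 | 307 s -0.066 z 0.067 | 310 s -0.071 z 0.063 | 313 s -0.078 z 0.061 | 316 s -0.080 z 0.055 | 319 s -0.075 z 0.041 | 322 s -0.069 z 0.027 | 325 s -0.062 z 0.010 | 328 s -0.059 z -0.002 | 331 s -0.068 z -0.001 | 334 s -0.078 z 0.000 | 337 s -0.086 z -0.001 | 340 s -0.095 z -0.001 | 343 s -0.104 z -0.000 |
```

View pics/s24.png

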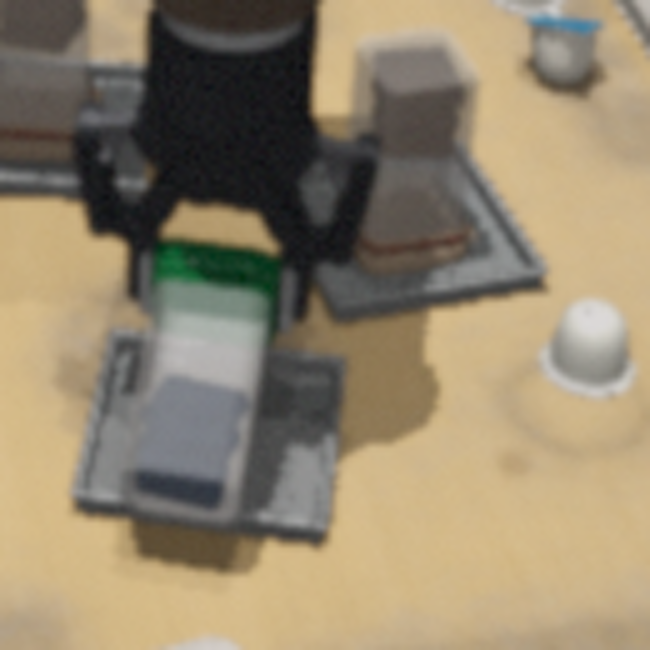

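Call:
{"method": "send_rows", "body": {
  "steps": [
    {"dx": -0.005,"dy": 0,"dz": 0.0075,"spin": 0},
    {"dx": -0.0075,"dy": 0,"dz": 0.012,"spin": 0},
    {"dx": -0.009,"dy": 0,"dz": 0.0155,"spin": 0},
    {"dx": -0.0115,"dy": 0,"dz": 0.02,"spin": 0},
    {"dx": -0.0135,"dy": 0,"dz": 0.025,"spin": 0},
    {"dx": -0.0145,"dy": 0,"dz": 0.03,"spin": 0},
    {"dx": -0.015,"dy": 0,"dz": 0.033,"spin": 0},
    {"dx": -0.015,"dy": 0,"dz": 0.033,"spin": 0}
  ]
}}

```text
time: 32.3
tcp_pos: [0.5143, -0.2984, 0.0166]
eef_rot: [0.007, -0.6, 0.8, 0.002]
contact_force: [0.1, 0.3, 0.1]
opening: 0.0565
```

```bash
python3 look.py s25.png 342 265 345
```

```text
now [ 0.5143 -0.2984  0.0166] jaw 163.8 -> d [ 0.1331 -0.0037 -0.0751] spin -0.1 t 32.3 j6 -0.01 open 0.0565 F [0.1 0.3 0.1]
265 s 0.035 z 0.100 | 268 s 0.035 z 0.092 | 271 s 0.140 z -0.002 | 274 s 0.040 z 0.069 | 277 s 0.029 z 0.070 | 280 s 0.022 z 0.067 | 283 s 0.014 z 0.065 | 286 s 0.001 z 0.067 | 289 s -0.009 z 0.067 | 292 s -0.019 z 0.068 | 295 s -0.028 z 0.066 | 298 s -0.039 z 0.067 | 301 s -0.047 z 0.066 | 304 s -0.056 z 0.066 | 307 s -0.064 z 0.065 | 310 s -0.066 z 0.058 | 313 s -0.067 z 0.051 | 316 s -0.067 z 0.042 | 319 s -0.065 z 0.031 | 322 s -0.067 z 0.024 | 325 s -0.057 z 0.005 | 328 s -0.059 z -0.002 | 331 s -0.068 z -0.001 | 334 s -0.078 z -0.000 | 337 s -0.086 z -0.001 | 340 s -0.093 z -0.002 | 343 s -0.103 z -0.001 |
```

View pics/s25.png

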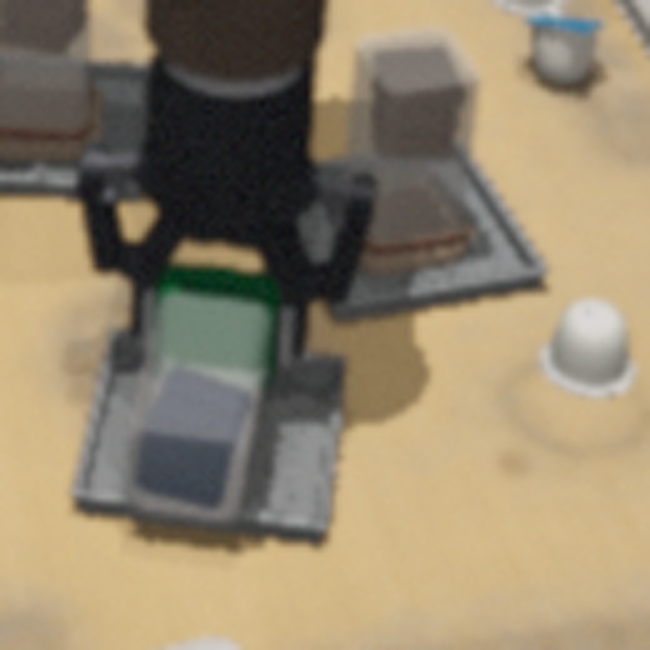

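Call:
{"method": "send_rows", "body": {
  "steps": [
    {"dx": 0,"dy": 0,"dz": 0,"spin": 0},
    {"dx": 0,"dy": 0,"dz": 0,"spin": 0},
    {"dx": 0,"dy": 0,"dz": -0.001,"spin": 0},
    {"dx": 0,"dy": 0,"dz": -0.002,"spin": 0},
    {"dx": 0.02,"dy": 0,"dz": -0.002,"spin": 0},
    {"dx": 0.05,"dy": 0,"dz": -0.002,"spin": 0},
    {"dx": 0.08,"dy": 0,"dz": -0.002,"spin": 0},
    {"dx": 0.1,"dy": 0,"dz": -0.002,"spin": 0}
  ],
  "gripper": 0.08
}}

```text
time: 33.35
tcp_pos: [0.4853, -0.3964, 0.0172]
eef_rot: [0.007, -0.6, 0.8, 0.002]
contact_force: [0.2, 0.3, -0.2]
opening: 0.0799
```

```bash
python3 look.py s26.png 342 265 345
```

```text
now [ 0.4853 -0.3964  0.0172] jaw 163.7 -> d [ 0.0309 -0.0041 -0.0731] spin -0.2 t 33.35 j6 0.16 open 0.0799 F [ 0.2  0.3 -0.2]
265 s -0.097 z 0.204 | 268 s -0.089 z 0.190 | 271 s -0.094 z 0.187 | 274 s -0.094 z 0.179 | 277 s -0.094 z 0.172 | 280 s -0.095 z 0.165 | 283 s -0.095 z 0.157 | 286 s -0.095 z 0.150 | 289 s -0.074 z 0.123 | 292 s -0.077 z 0.119 | 295 s -0.071 z 0.105 | 298 s -0.068 z 0.094 | 301 s -0.047 z 0.066 | 304 s -0.057 z 0.067 | 307 s -0.062 z 0.063 | 310 s -0.063 z 0.055 | 313 s -0.063 z 0.047 | 316 s -0.064 z 0.039 | 319 s -0.066 z 0.032 | 322 s -0.065 z 0.023 | 325 s -0.055 z 0.003 | 328 s -0.059 z -0.001 | 331 s -0.069 z -0.000 | 334 s -0.077 z -0.001 | 337 s -0.086 z -0.001 | 340 s -0.095 z -0.001 | 343 s -0.102 z -0.002 |
```

View pics/s26.png

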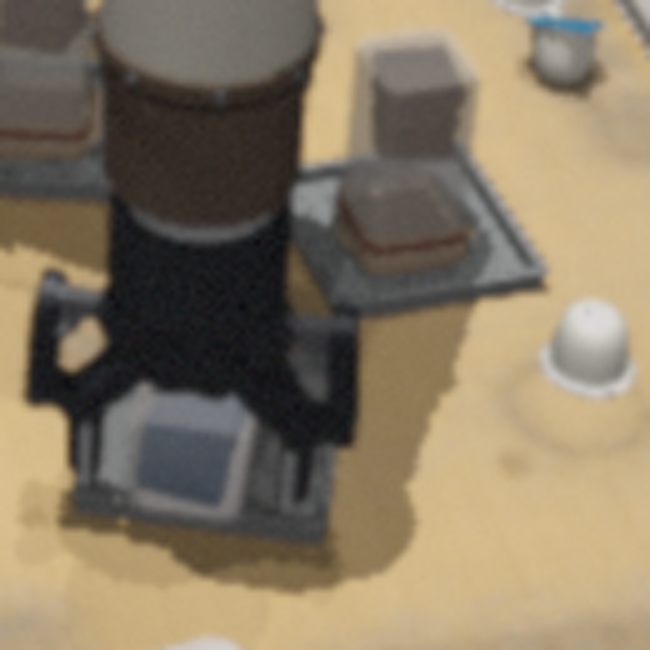

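Call:
{"method": "send_rows", "body": {
  "steps": [
    {"dx": 0,"dy": 0,"dz": 0,"spin": 0},
    {"dx": 0,"dy": 0,"dz": 0,"spin": 0},
    {"dx": 0,"dy": 0,"dz": 0,"spin": 0},
    {"dx": 0,"dy": 0,"dz": 0,"spin": 0},
    {"dx": 0,"dy": 0,"dz": 0,"spin": 0},
    {"dx": 0,"dy": 0,"dz": 0,"spin": 0},
    {"dx": -0.001,"dy": 0,"dz": -0.006,"spin": 0},
    {"dx": -0.003,"dy": 0,"dz": -0.012,"spin": 0}
  ],
  "gripper": 0.0527,
  "newtons": 20
}}

```text
time: 34.4
tcp_pos: [0.4857, -0.3953, 0.0297]
eef_rot: [0.006, -0.599, 0.801, 0.001]
contact_force: [0.3, 0.5, -1.1]
opening: 0.0529
```

Call:
{"method": "send_rows", "body": {
  "steps": [
    {"dx": 0,"dy": 0,"dz": 0,"spin": 0},
    {"dx": 0,"dy": 0,"dz": 0,"spin": 0},
    {"dx": 0,"dy": 0,"dz": 0,"spin": 0},
    {"dx": 0,"dy": 0,"dz": 0,"spin": 0},
    {"dx": -0.001,"dy": 0,"dz": -0.003,"spin": 0},
    {"dx": -0.002,"dy": 0,"dz": -0.006,"spin": 0},
    {"dx": -0.004,"dy": 0,"dz": -0.009,"spin": 0},
    {"dx": -0.005,"dy": 0,"dz": -0.012,"spin": 0}
  ],
  "gripper": 0.0531
}}

```text
time: 35.4
tcp_pos: [0.487, -0.3904, 0.0419]
eef_rot: [0.006, -0.599, 0.801, 0.001]
contact_force: [0.6, 0.7, -1.5]
opening: 0.0529
```

```bash
python3 look.py s27.png 342 280 345
```

```text
now [ 0.487  -0.3904  0.0419] jaw 163.6 -> d [ 0.0375 -0.0042 -0.0485] spin -0.3 t 35.4 j6 0.15 open 0.0529 F [ 0.6  0.7 -1.5]
280 s -0.070 z 0.144 | 283 s -0.064 z 0.131 | 286 s -0.063 z 0.122 | 289 s -0.032 z 0.087 | 292 s -0.048 z 0.092 | 295 s -0.050 z 0.086 | 298 s -0.052 z 0.079 | 301 s -0.054 z 0.072 | 304 s -0.057 z 0.067 | 307 s -0.059 z 0.060 | 310 s -0.062 z 0.055 | 313 s -0.064 z 0.048 | 316 s -0.027 z 0.003 | 319 s -0.037 z 0.003 | 322 s -0.054 z 0.012 | 325 s -0.054 z 0.002 | 328 s -0.059 z -0.001 | 331 s -0.069 z -0.000 | 334 s -0.076 z -0.002 | 337 s -0.085 z -0.002 | 340 s -0.093 z -0.003 | 343 s -0.103 z -0.000 |
```

View pics/s27.png

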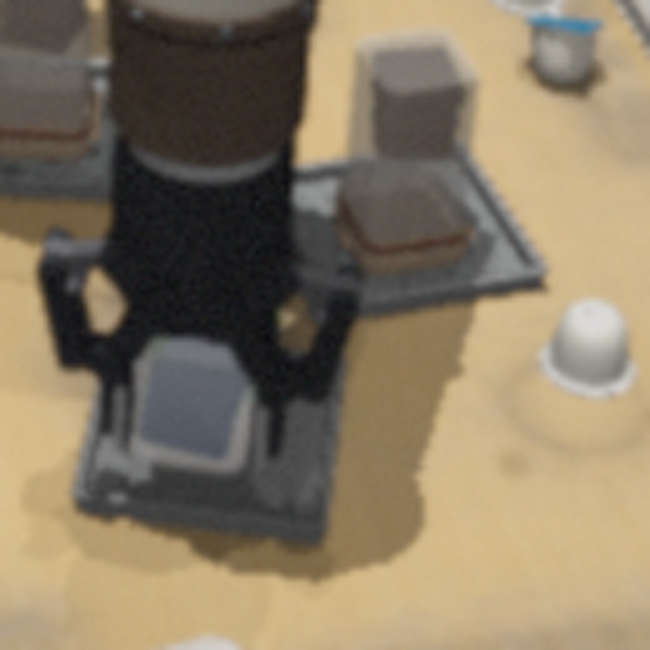

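Call:
{"method": "send_rows", "body": {
  "steps": [
    {"dx": -0.0067,"dy": 0,"dz": -0.0085,"spin": 0},
    {"dx": -0.0145,"dy": 0,"dz": -0.0171,"spin": 0},
    {"dx": -0.0231,"dy": 0,"dz": -0.0244,"spin": 0},
    {"dx": -0.0325,"dy": 0,"dz": -0.031,"spin": 0},
    {"dx": -0.0426,"dy": 0,"dz": -0.0365,"spin": 0},
    {"dx": -0.0426,"dy": 0,"dz": -0.0365,"spin": 0},
    {"dx": -0.0426,"dy": 0,"dz": -0.0365,"spin": 0},
    {"dx": -0.0426,"dy": 0,"dz": -0.0365,"spin": 0}
  ]
}}

```text
time: 36.45
tcp_pos: [0.4993, -0.3505, 0.0796]
eef_rot: [0.007, -0.599, 0.801, 0.0]
contact_force: [0.7, -0.5, 1.3]
opening: 0.0535
```

```bash
python3 look.py s28.png 342 265 335
```

```text
now [ 0.4993 -0.3505  0.0796] jaw 163.6 -> d [ 0.0796 -0.0034 -0.0112] spin -0.3 t 36.45 j6 0.08 open 0.0535 F [ 0.7 -0.5  1.3]
265 s 0.005 z 0.123 | 268 s 0.000 z 0.119 | 271 s -0.006 z 0.115 | 274 s -0.010 z 0.111 | 277 s -0.017 z 0.108 | 280 s -0.021 z 0.103 | 283 s -0.027 z 0.099 | 286 s -0.030 z 0.093 | 289 s -0.013 z 0.071 | 292 s 0.000 z 0.050 | 295 s 0.019 z 0.025 | 298 s 0.023 z 0.012 | 301 s 0.022 z 0.003 | 304 s 0.013 z 0.003 | 307 s 0.002 z 0.003 | 310 s -0.007 z 0.002 | 313 s -0.016 z 0.002 | 316 s -0.026 z 0.003 | 319 s -0.036 z 0.003 | 322 s -0.055 z 0.013 | 325 s -0.054 z 0.002 | 328 s -0.061 z 0.000 | 331 s -0.069 z -0.000 | 334 s -0.077 z -0.001 |
```

View pics/s28.png

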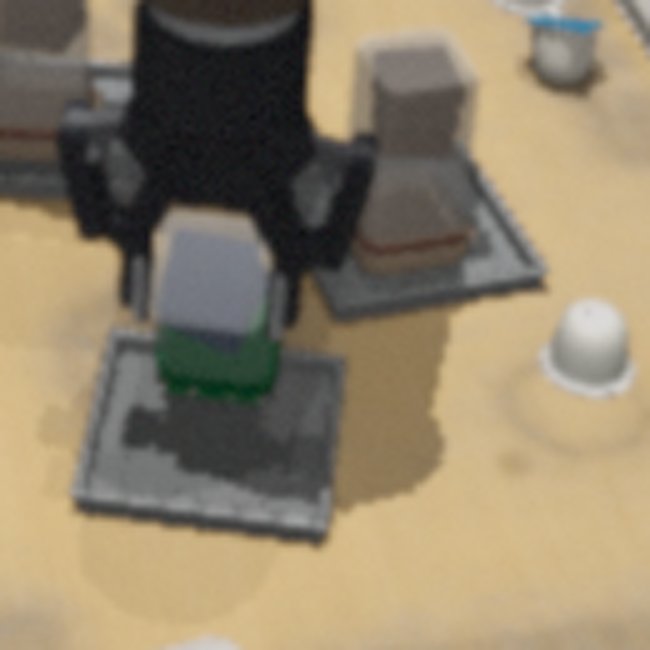

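Call:
{"method": "send_rows", "body": {
  "steps": [
    {"dx": 0,"dy": 0,"dz": 0,"spin": 0},
    {"dx": 0,"dy": 0,"dz": 0,"spin": 0},
    {"dx": 0,"dy": 0,"dz": -0.006,"spin": 0},
    {"dx": 0.005,"dy": -0.001,"dz": -0.014,"spin": 0},
    {"dx": 0.02,"dy": -0.002,"dz": -0.014,"spin": 0},
    {"dx": 0.037,"dy": -0.003,"dz": -0.014,"spin": 0},
    {"dx": 0.052,"dy": -0.003,"dz": -0.012,"spin": 0},
    {"dx": 0.052,"dy": -0.003,"dz": -0.004,"spin": 0}
  ],
  "gripper": 0.049,
  "newtons": 25
}}

```text
time: 37.5
tcp_pos: [0.4869, -0.4029, 0.0827]
eef_rot: [0.007, -0.598, 0.801, 0.0]
contact_force: [-0.4, 0.8, -1.7]
opening: 0.0528
```

```bash
python3 look.py s29.png 342 280 345
```

```text
now [ 0.4869 -0.4029  0.0827] jaw 163.5 -> d [ 0.0259 -0.0006 -0.0076] spin -0.4 t 37.5 j6 0.16 open 0.0528 F [-0.4  0.8 -1.7]
280 s -0.049 z 0.127 | 283 s -0.055 z 0.123 | 286 s -0.058 z 0.118 | 289 s -0.064 z 0.115 | 292 s -0.069 z 0.111 | 295 s -0.074 z 0.107 | 298 s -0.080 z 0.104 | 301 s -0.083 z 0.099 | 304 s -0.075 z 0.084 | 307 s -0.058 z 0.059 | 310 s -0.039 z 0.033 | 313 s -0.029 z 0.014 | 316 s -0.027 z 0.004 | 319 s -0.036 z 0.003 | 322 s -0.056 z 0.014 | 325 s -0.054 z 0.003 | 328 s -0.059 z -0.002 | 331 s -0.069 z -0.001 | 334 s -0.077 z -0.001 | 337 s -0.085 z -0.002 | 340 s -0.094 z -0.001 | 343 s -0.101 z -0.003 |
```

View pics/s29.png

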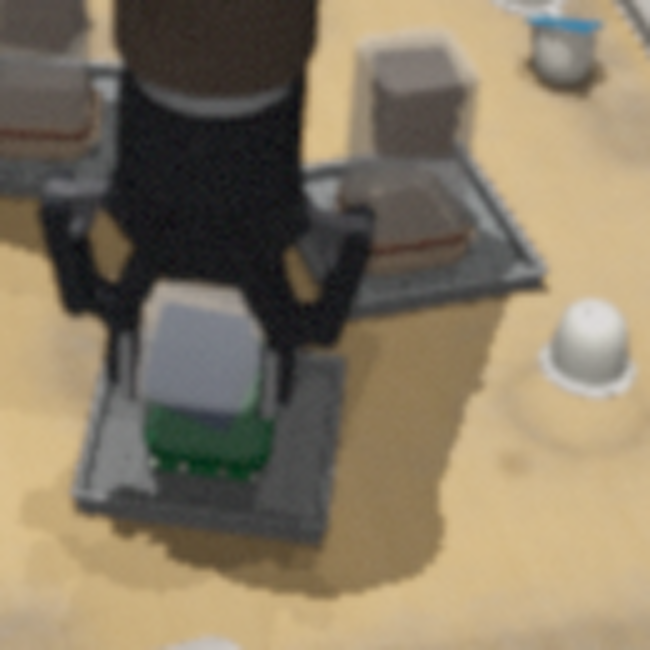

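Call:
{"method": "send_rows", "body": {
  "steps": [
    {"dx": 0,"dy": 0,"dz": 0.002,"spin": 0},
    {"dx": 0,"dy": 0,"dz": 0.004,"spin": 0},
    {"dx": -0.0103,"dy": 0,"dz": 0.001,"spin": 0},
    {"dx": -0.0208,"dy": 0,"dz": -0.002,"spin": 0},
    {"dx": -0.0316,"dy": 0,"dz": -0.004,"spin": 0},
    {"dx": -0.0427,"dy": 0,"dz": -0.005,"spin": 0},
    {"dx": -0.052,"dy": 0,"dz": -0.0045,"spin": 0},
    {"dx": -0.06,"dy": 0,"dz": -0.003,"spin": 0}
  ],
  "gripper": 0.0531,
  "newtons": 20
}}

```text
time: 38.55
tcp_pos: [0.5034, -0.3433, 0.0846]
eef_rot: [0.006, -0.598, 0.801, 0.002]
contact_force: [0.2, -0.0, -1.7]
opening: 0.0536
```

```bash
python3 look.py s30.png 342 265 345
```

```text
now [ 0.5034 -0.3433  0.0846] jaw 163.5 -> d [ 0.0878 -0.0016 -0.0065] spin -0.4 t 38.55 j6 0.06 open 0.0536 F [ 0.2 -0.  -1.7]
265 s 0.011 z 0.119 | 268 s 0.001 z 0.118 | 271 s -0.011 z 0.119 | 274 s -0.015 z 0.115 | 277 s -0.014 z 0.106 | 280 s -0.017 z 0.100 | 283 s -0.015 z 0.089 | 286 s -0.015 z 0.081 | 289 s -0.015 z 0.072 | 292 s -0.014 z 0.062 | 295 s -0.014 z 0.054 | 298 s -0.014 z 0.045 | 301 s -0.014 z 0.036 | 304 s -0.015 z 0.029 | 307 s -0.016 z 0.020 | 310 s -0.021 z 0.016 | 313 s -0.016 z 0.003 | 316 s -0.027 z 0.004 | 319 s -0.037 z 0.004 | 322 s -0.054 z 0.011 | 325 s -0.052 z 0.001 | 328 s -0.059 z -0.001 | 331 s -0.068 z -0.002 | 334 s -0.077 z -0.001 | 337 s -0.086 z -0.001 | 340 s -0.095 z -0.000 | 343 s -0.102 z -0.002 |
```

View pics/s30.png

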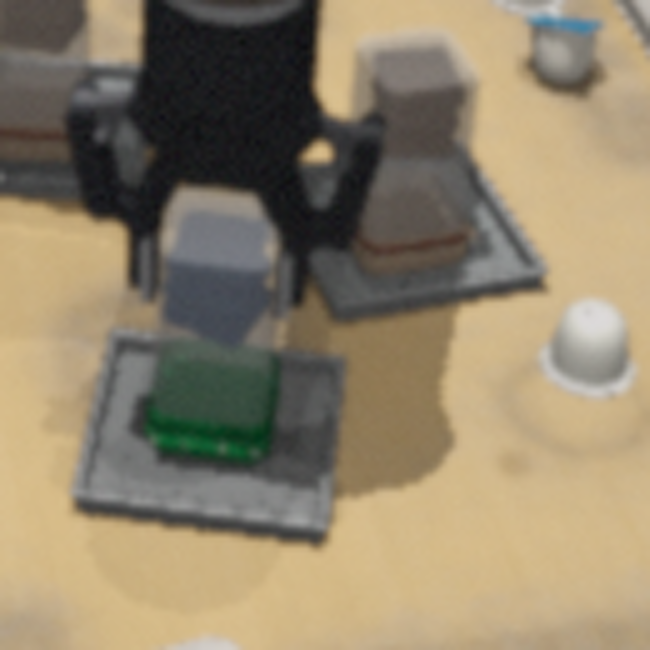

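Call:
{"method": "send_rows", "body": {
  "steps": [
    {"dx": 0,"dy": 0,"dz": 0,"spin": 0},
    {"dx": 0,"dy": 0,"dz": 0,"spin": 0},
    {"dx": 0,"dy": 0,"dz": -0.004,"spin": 0},
    {"dx": 0.004,"dy": 0,"dz": -0.008,"spin": 0},
    {"dx": 0.009,"dy": 0,"dz": -0.008,"spin": 0},
    {"dx": 0.0125,"dy": -0.001,"dz": -0.006,"spin": 0},
    {"dx": 0.0125,"dy": -0.001,"dz": -0.003,"spin": 0},
    {"dx": 0.0125,"dy": -0.001,"dz": 0,"spin": 0}
  ],
  "gripper": 0.049,
  "newtons": 25
}}

```text
time: 39.6
tcp_pos: [0.5006, -0.3548, 0.0836]
eef_rot: [0.006, -0.598, 0.801, 0.003]
contact_force: [-0.3, 0.3, -1.8]
opening: 0.0526
```

Call:
{"method": "send_rows", "body": {
  "steps": [
    {"dx": 0,"dy": 0,"dz": 0,"spin": 0},
    {"dx": 0,"dy": 0,"dz": 0.0005,"spin": 0},
    {"dx": 0,"dy": 0,"dz": 0.001,"spin": 0},
    {"dx": 0,"dy": 0,"dz": 0.0015,"spin": 0},
    {"dx": 0,"dy": 0,"dz": 0.002,"spin": 0},
    {"dx": 0,"dy": 0,"dz": 0.0025,"spin": 0},
    {"dx": 0,"dy": 0,"dz": 0.003,"spin": 0},
    {"dx": 0,"dy": 0,"dz": 0.003,"spin": 0}
  ]
}}

```text
time: 40.6
tcp_pos: [0.5008, -0.3548, 0.082]
eef_rot: [0.006, -0.599, 0.801, 0.002]
contact_force: [-1.4, 3.3, 6.1]
opening: 0.0524
```

```bash
python3 look.py s31.png 342 265 345
```

```text
now [ 0.5008 -0.3548  0.082 ] jaw 163.5 -> d [ 0.076  -0.0009 -0.009 ] spin -0.4 t 40.6 j6 0.08 open 0.0524 F [-1.4  3.3  6.1]
265 s 0.014 z 0.117 | 268 s 0.004 z 0.116 | 271 s -0.007 z 0.116 | 274 s -0.017 z 0.116 | 277 s -0.024 z 0.114 | 280 s -0.027 z 0.108 | 283 s -0.026 z 0.099 | 286 s -0.026 z 0.090 | 289 s -0.026 z 0.082 | 292 s -0.025 z 0.072 | 295 s -0.027 z 0.066 | 298 s -0.027 z 0.057 | 301 s -0.026 z 0.047 | 304 s -0.026 z 0.038 | 307 s -0.026 z 0.030 | 310 s -0.028 z 0.022 | 313 s -0.029 z 0.014 | 316 s -0.027 z 0.004 | 319 s -0.036 z 0.003 | 322 s -0.055 z 0.013 | 325 s -0.054 z 0.002 | 328 s -0.060 z -0.000 | 331 s -0.068 z -0.002 | 334 s -0.077 z -0.001 | 337 s -0.086 z -0.001 | 340 s -0.093 z -0.002 | 343 s -0.101 z -0.002 |
```

View pics/s31.png

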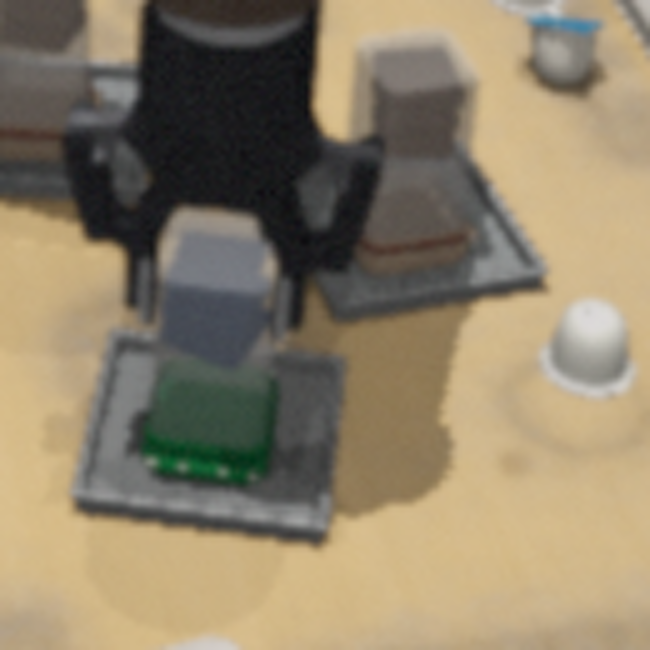

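Centred (s≈0), vertical and seated with contact. Release and retreat.

Call:
{"method": "send_rows", "body": {
  "steps": [
    {"dx": 0,"dy": 0,"dz": -0.0005,"spin": 0},
    {"dx": 0,"dy": 0,"dz": -0.001,"spin": 0},
    {"dx": 0,"dy": 0,"dz": -0.001,"spin": 0},
    {"dx": 0,"dy": 0,"dz": -0.001,"spin": 0},
    {"dx": 0,"dy": 0,"dz": -0.001,"spin": 0},
    {"dx": 0,"dy": 0,"dz": -0.001,"spin": 0},
    {"dx": 0,"dy": 0,"dz": -0.003,"spin": 0},
    {"dx": 0,"dy": 0,"dz": -0.008,"spin": 0}
  ],
  "gripper": 0.08
}}

```text
time: 41.65
tcp_pos: [0.5005, -0.3548, 0.0901]
eef_rot: [0.006, -0.599, 0.801, 0.002]
contact_force: [0.3, 0.5, 0.8]
opening: 0.0798
```

Call:
{"method": "send_rows", "body": {
  "steps": [
    {"dx": 0,"dy": 0,"dz": -0.015,"spin": 0},
    {"dx": 0,"dy": 0,"dz": -0.03,"spin": 0},
    {"dx": 0,"dy": 0,"dz": -0.055,"spin": 0},
    {"dx": 0,"dy": 0,"dz": -0.08,"spin": 0},
    {"dx": 0,"dy": 0,"dz": -0.11,"spin": 0},
    {"dx": 0,"dy": 0,"dz": -0.14,"spin": 0},
    {"dx": 0,"dy": 0,"dz": -0.16,"spin": 0},
    {"dx": 0.02,"dy": 0,"dz": -0.17,"spin": 0}
  ]
}}

```text
time: 42.65
tcp_pos: [0.4943, -0.376, 0.2628]
eef_rot: [0.007, -0.599, 0.8, 0.001]
contact_force: [0.7, -0.6, -0.8]
opening: 0.0799
```

Call:
{"method": "send_rows", "body": {
  "steps": [
    {"dx": 0.02,"dy": 0,"dz": -0.01,"spin": 0},
    {"dx": 0.06,"dy": 0,"dz": -0.01,"spin": 0},
    {"dx": 0.1,"dy": 0,"dz": -0.01,"spin": 0},
    {"dx": 0.13,"dy": 0,"dz": -0.01,"spin": 0},
    {"dx": 0.15,"dy": 0,"dz": -0.01,"spin": 0},
    {"dx": 0.15,"dy": 0,"dz": -0.01,"spin": 0},
    {"dx": 0.15,"dy": 0,"dz": -0.01,"spin": 0},
    {"dx": 0.15,"dy": 0,"dz": -0.01,"spin": 0}
  ]
}}

```text
time: 43.65
tcp_pos: [0.4525, -0.5192, 0.2714]
eef_rot: [0.007, -0.6, 0.8, 0.0]
contact_force: [0.2, -0.6, 0.1]
opening: 0.0801
```

```bash
python3 - <<'E'
from h import *
go([0.5,-.3,.2],-16)
c=cap('side'); save(c,'s32.png',(270,150,450,330),4)
c=cap('top'); save(c,'t32.png',None,1.25)
P=cloud(c)
def rect(name,u0,v0,u1,v1,z0,z1):
    m=np.zeros((400,640),bool); m[v0:v1,u0:u1]=1
    m&=(P[...,2]>z0)&(P[...,2]<z1)
    Q=P[m]
    if len(Q)<20: print(name,'hidden',len(Q)); return
    r=cv2.minAreaRect(Q[:,:2].astype(np.float32)); print(name,m.sum(),np.round(r[0],4),np.round(r[1],4),round(r[2],1),np.round(np.median(Q[:,2]),4))
rect('A',365,140,425,190,.1,.13); rect('B',410,180,465,235,.1,.13); rect('done',335,205,375,245,0.1,0.13)
rect('hygro',285,230,320,260,0.01,0.03); rect('roll',385,240,415,265,0.01,0.035); rect('thermos',195,105,250,160,0.18,0.26)
E
```

```text
now [ 0.4525 -0.5192  0.2714] jaw 163.7 -> d [-0.2229  0.0164  0.074 ] spin -0.3 t 43.65 j6 0.35 open 0.0801 F [ 0.2 -0.6  0.1]
A 408 [ 0.6254 -0.2039] [0.0543 0.0544] 9.9 0.1174
B 401 [ 0.5044 -0.3432] [0.0522 0.0538] 74.9 0.1173
done 403 [ 0.4475 -0.0941] [0.0531 0.0529] 81.5 0.1177
hygro 349 [0.3988 0.0424] [0.0566 0.0592] 89.7 0.0187
roll 273 [ 0.3724 -0.2231] [0.0534 0.0546] 0.1 0.0248
thermos 594 [0.6935 0.26  ] [0.0659 0.0636] 82.1 0.2185
```

View pics/s32.png

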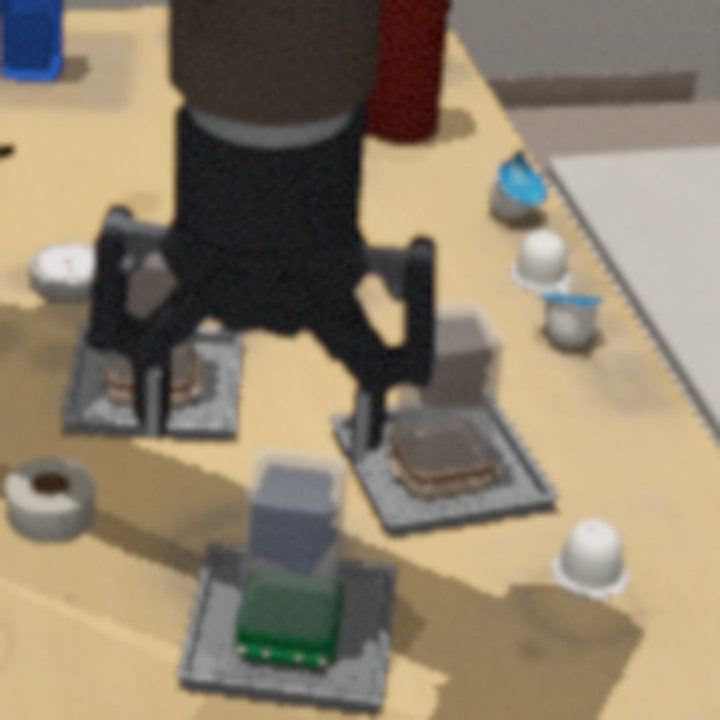

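View pics/t32.png

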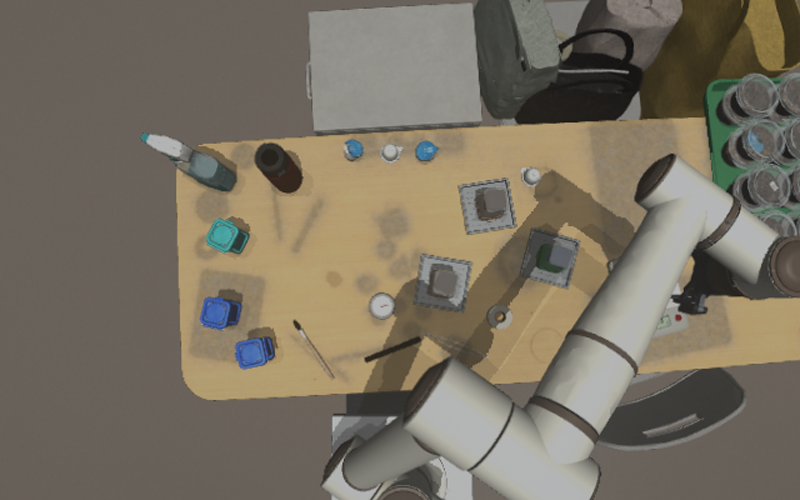

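Both canisters stand on their lids at the saucer centres, with their tops at 0.117 m. The other objects have not moved and the arm is clear, so I am handing in.

```bash
python3 -c "
from h import *
print(workorder.job_done())"
```

```text
the job is handed in; nothing more can be done
None
```

Both canisters now stand upside down on their lids, one in each empty saucer, and I handed the job in at about 43.7 s on the robot's clock.

**How I turned them**
- **Fallen canister:** I gripped it lightly near its base, swung it up about its lid edge and carried it to saucer a.
- **Standing canister:** I carried it to saucer b, tipped it over the saucer's rim onto its side, regripped it near the base, swung it up onto its lid and centred it.

**Last checks**

| | Measured | Comparison |
|---|---|---|
| Canister in saucer a | (0.625, -0.204) m, top at 0.117 m | saucer centre (0.625, -0.202) m |
| Canister in saucer b | (0.504, -0.343) m, top at 0.117 m | saucer centre (0.504, -0.343) m |

- A top of 0.117 m is what a canister standing flat on the saucer floor should give.
- The done canister, flask, gauge and label roll all measured within 1 mm of where they started.
- The gripper was open, clear of everything and showed no contact force.
- No last check failed or disagreed.

**What went wrong on the way**
- Two attempts on the fallen canister did not turn it. In one it slipped about 20 mm in the loosened grip and landed flat on the table.
- My first try at tipping the standing canister, on the bare table, only slid it upright.

The highest contact force in the readings at the end of each move was about 11 N. The force between those readings was not recorded.

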